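Seat the small cast and hold the wax spatula ready over it

TASK

Set up for waxing: set the small stone cast on its plaster base down (do not drop it) in the small nest that matches it, cut corners between the slanted ribs and flat heel at the long straight rib, and let go of it. Then draw the wax spatula out of the tool stand, turn it from upright to a slant of about 45 degrees with the blade pointing down, and hold it still in the air with the blade tip about 4 cm above the teeth, over the middle of the seated cast, touching nothing. Finish while still holding the spatula there; leave the large cast and the stain vials where they stand.

Things in the scene. Friction and masses are not known exactly. Their poses are not given: they have to be found in the camera images.
- cast_small: the smaller of two pale tan stone dental casts, fixed on a plaster base; 46 (x) x 58 (y) x 36 mm in all, 0.18 kg. Origin at the centre of the base's underside, z up. Base 14 mm high with upright faces: flat heel at x = +23 mm, sides at y = +-29 mm straight from x = -5 to +23 mm (grip there, across y), front at x = -23 mm with both front corners cut off. Teeth up to z = 36 mm.
- cast_small_front (a point): point at the foot of the middle of the small cast's front face, (-23, 0, 0) mm in the cast's frame
- nest_small: the smaller of two grey nest plates (left or right one), fixed, 84 (x) x 100 (y) mm, seat surface 8 mm above the bench; origin under its centre, z up. Ribs 6 mm high, 5 thick, fit round the small cast's base with 2 mm play: short front rib (20 mm) at -x, straight heel rib (40 mm) at +x, two slanted ones at the cut corners. Sides (+-y, x = -8 mm to the heel) open for fingers.
- nest_small_seat (a point): centre of the small nest's seat surface; the seated cast's origin comes to lie here, with the cast's axes along the nest's
- nest_small_front (a point): point on the small nest's seat where the seated cast's front point comes to lie, (-23, 0, 8) mm in the nest's frame
- nest_large: the larger grey nest plate, 104 x 112 mm, fixed, same form and axes, made for the large cast; it stays empty
- tool_stand: light wooden tool stand, fixed block 50 (x) x 90 (y) x 86 mm high; origin at the centre of its underside, z up. Three bores 80 mm deep in its top: a rectangular one in the middle (14.5 x 13 mm) with the spatula in it, a narrow empty round one on either side
- spatula: wax spatula, turned wooden handle and thin steel blade, 146 x 12 (x) x 10 (z) mm, 0.035 kg. Its y axis runs from blade tip (y = -73 mm) to handle butt (+73); origin at mid length on one side (mid thickness at z = +5 mm). Handle y = -31 to +73. At the start upright in the stand (within 6 deg), blade down, butt 152 mm above the bench, 66 mm out of the stand; grip there across x or z
- spatula_tip (a point): the tip of the spatula's blade, (0, -73, 6) mm in the spatula's frame
- cast_large: bystander: the larger stone cast, 65 x 72 x 30 mm, standing on the bench; origin at the centre of its underside
- stain_vial_a: bystander: small brown glass stain vial with black cap, 22 mm across, 42 mm high, origin at the centre of its underside
- stain_vial_b: bystander: small dark stain vial with black cap, 22 mm across, 42 mm high, origin at the centre of its underside

How it is judged:
By the outcome, as a careful person would: the job done as asked, in the order asked, and still so for the second after the job is handed in, while the arm keeps its last pose, push and grip.
It also fails if it takes over 43 s, if anything falls off the work surface, if the arm or the gripper's body presses on something with over 40 N, if the wrist force passes 120 N, or if a joint passes its speed limit or range.

ROBOT

A 6-joint arm with a two-finger parallel gripper is mounted at the origin on a cart in front of the work surface, level with it; the furniture and walls round the work are solid. World frame = base frame: x ahead of the robot, y to its left, z up, the work surface at z = 0. Lengths are in m, angles in rad, forces in N, time in s.
With the tool pointing down it reaches from about 0.225 to 0.875 m from the base axis. Payload 3.4 kg.
Tool frame: the origin (TCP) lies on the front face of the gripper's body, between the roots of the fingers; the fingertips stand 73 mm ahead of it and the grasp point (between the pads) lies 54 mm ahead of it; y points along the fingers, z is the direction in which the jaws open and shut, and the axes are right-handed (so a half turn about y gives the same grasp; the last joint's range is limited). The gripper opens to 85 mm and grips with 20 to 120 N. Pads are 22 mm wide; open, the fingers measure 114 mm over their backs; the gripper's body (76 mm by 85 mm) begins 54 mm behind the grasp point. The pads swing forward as they close: fully open they stand 13 mm farther back than shut.
Start: joints at [-1.278, 0.276, 1.505, -0, 1.361, -0.121], TCP at [0.231, -0.526, 0.304] pointing down, gripper open.
Joint ranges: [-2.89, 2.89], [-0.75, 2.08], [0.22, 2.7], [-1.18, 4.32], [0.11, 2.71], [-2.7, 2.7]. Speed limits (rad/s): [2.57, 2.57, 3.14, 3.14, 3.14, 3.14].

INTERFACE

Orientations are given as [roll, pitch, yaw] about the fixed x, y, z axes, in that order (R = Rz(yaw) Ry(pitch) Rx(roll)).
In Python, from cell import read_state, cams, finish_job, masks_of gives the robot as it stands.
- The arm moves only by the tool arm_command, never from a script. Its argument "motion" is a list of rows, each an object with "offset": the shift along the tool's x, y, z in cm, a list of three; "spin": the turn about the tool's y in rad. In form: [{"offset": [x, y, z], "spin": spin}, ...]. A call has 1 to 12 rows; each row shifts and turns the pose as measured when the row begins, along the tool's axes as they then stand; what a row does not reach is not made up. A row lasts 1/12 s, in which the tool goes at most 41.7 mm and 7.16 degrees, less where a joint would pass 70% of its speed; a pose out of reach is approached as far as the arm can. A call with a gripper value outside its range is refused whole. "hand" is the closure, from 0 (fully open) to 1 (shut), set as the call begins (left out, the last holds). The fingers move at their own pace and stop on an object; "squeeze" is the grip in N (left out, the last holds). Time passes only in rows, so rows that do not move let the fingers close. It gives the time, the measured TCP pose, the force and the opening at its end, in the units of the state.
- read_state(): the state, without advancing time (a new reading comes with each control period).
- cams.read_camera(name): name is "side" or "top" or "wrist"; returns the picture (400x640x3 uint8, blue, green, red); there is no depth.
- cams.camera_params(name): a dict with "fx", "fy", "cx", "cy" (pixels), "position" and "orientation" of the camera in the world. Camera axes: x right, y up, looking along -z (the intrinsics and any distortion apply to the point x, -y, -z); pixel columns grow to the right and rows downward; lengths in m; the calibration is good to about 2 mm. A picture is of the moment at which its call begins: read the wrist's pose just before it. camera_params takes no time and is no camera call; for the wrist camera it gives the pose at the moment of the call.
- finish_job(): hands the job in, once; it reports no verdict.
Trained networks look in the newest picture that a camera, given by its name, has taken for a name from the list of things; names that differ only in an ending like _2 or _b are one class to them, and where a whole thing is asked for, a point or a joint stands for the part that bears it (a point fixed in the world has none). Each returns a list of dicts, best first, with "p" (0 to 1); they miss things now and then, are a little off and sometimes report something else, mostly with a low value. They report only what shows in the picture. A call takes as long as a camera call.
- masks_of(camera, thing): "region" (400x640 bool, what is visible of it) and "centre" ([column, row] in pixels, amid what is visible of it).
The state is a dict: "clock": time; "joints": joint angles; "joint_vel": joint speeds; "joint_efforts": joint torques, N m; "ee_pos": TCP position; "ee_rot": TCP orientation; "wrist_force": force on the tool from outside, world axes, zero at the start; "ft_torque": the same for the moment, N m; "opening": opening from 0.0 (shut) to 1.0 (fully open).
Only numpy, scipy, OpenCV 4.12 (cv2) and the standard library are available. Lean on these libraries where they do the work, as an engineer would, in place of code of your own. Each camera call takes 0.05 s, during which the arm holds its last target.

## Working session

There is one attempt and no reset: what is moved stays moved. The work goes in short steps, Python scripts to look and compute and a tool call to move; the robot and the scene stay as the last step left them, time stands still between calls to the robot, and variables do not carry over. Pictures are saved under pics/ and viewed, and the job is handed in when it is done.

Besides the shell and the picture viewer there is one more tool, called after "Call:" as a command line: name --argument value ..., lists and objects as JSON in quotes. arm_command: Moves the arm, as the interface text tells. Its arguments: {"type":"object","properties":{"motion":{"type":"array"},"hand":{"type":"number"},"squeeze":{"type":"number"}},"required":["motion"]}

```bash
ls; mkdir -p pics
python3 - <<'E'
from cell import read_state,cams,masks_of
import cv2
s=read_state();print(s)
for n in ["side","top","wrist"]:
    im=cams.read_camera(n);cv2.imwrite(f"pics/{n}0.png",im);print(n,cams.camera_params(n))
    for t in ["cast_small","nest_small","nest_large","tool_stand","spatula","cast_large","stain_vial_a"]:
        if n=="wrist": continue
        for m in masks_of(n,t): print(t,m["p"],m["centre"],m["region"].sum())
print(read_state()["clock"])
E
```

```text
pics
{'clock': 0.0, 'joints': array([-1.27801285e+00,  2.76598273e-01,  1.50615704e+00,  3.55638491e-05,
        1.36070671e+00, -1.21043124e-01]), 'joint_vel': array([ 3.36147734e-05, -6.90640780e-04, -6.78258612e-04,  1.51175335e-03,
        1.84136760e-04,  9.57649162e-04]), 'joint_efforts': array([-9.38915800e-04, -4.16780627e+01, -2.45811760e+01, -3.38997506e-04,
        1.12666312e-02, -1.31355287e-05]), 'ee_pos': array([ 0.23108   , -0.52607899,  0.3030282 ]), 'ee_rot': array([-1.57264782e+00,  2.60235490e-04, -2.72777374e+00]), 'wrist_force': array([-0.25413524, -0.55230754, -0.5873756 ]), 'ft_torque': array([ 0.02761143, -0.01264424, -0.03090232]), 'opening': 0.998656570884275}
side {'fx': 480.31617488903873, 'fy': 480.31617488903873, 'cx': 325.17028456574343, 'cy': 196.49102903509146, 'position': array([0.02268559, 0.79917941, 0.64889858]), 'orientation': array([ 1.00072858, -0.01566134, -2.52970576])}
cast_small 0.76 [384.9, 192.2] 343
cast_small 0.38 [327.3, 209.6] 892
nest_small 0.58 [329.5, 211.1] 899
nest_large 0.68 [295.7, 237.5] 1675
tool_stand 0.61 [231.9, 255.8] 26
[... 270 characters left out ...]
644047282134, 'position': array([0.36257536, 0.09327369, 0.94470825]), 'orientation': array([ 0.20920995,  0.00187065, -1.69530534])}
cast_small 0.98 [415.0, 220.7] 536
nest_small 0.9 [346.5, 200.4] 1600
nest_large 0.81 [282.9, 205.2] 2273
tool_stand 0.89 [208.2, 199.4] 1350
spatula 0.19 [269.9, 273.6] 689
cast_large 0.83 [271.2, 275.1] 679
stain_vial_a 0.43 [338.7, 140.4] 76
stain_vial_a 0.4 [260.7, 154.9] 97
stain_vial_a 0.37 [346.7, 199.9] 1557
wrist {'fx': 323.3169554401763, 'fy': 323.3169554401763, 'cx': 321.69659806214315, 'cy': 199.51000511077882, 'position': array([ 0.29105894, -0.49999109,  0.37437608]), 'orientation': array([-2.62232513e-01, -5.63188883e-04, -1.15777774e+00])}
0.85
```

View pictures.

View pics/top0.png

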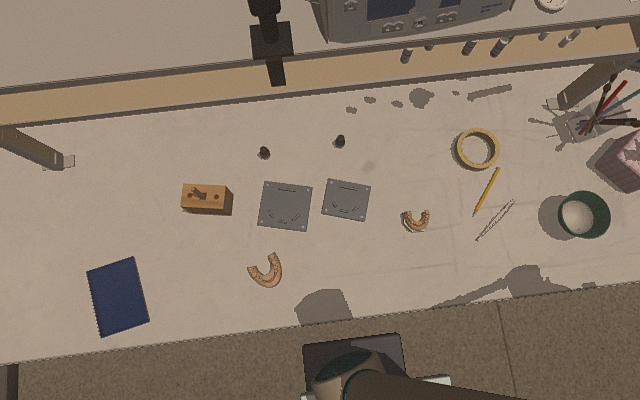

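View pics/side0.png

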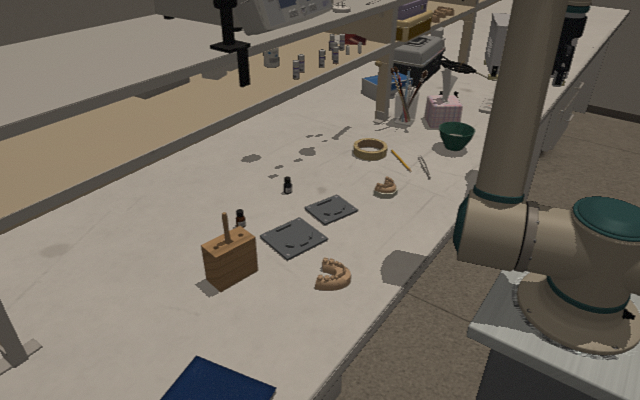

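Run:
```python
import cv2
t=cv2.imread("pics/top0.png")
cv2.imwrite("pics/t1.png",cv2.resize(t[120:320,180:460],(784,560),interpolation=cv2.INTER_CUBIC))
t=cv2.imread("pics/side0.png")
cv2.imwrite("pics/s1.png",cv2.resize(t[150:320,190:430],(792,561),interpolation=cv2.INTER_CUBIC))
```

```text
(no output)
```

View pics/t1.png

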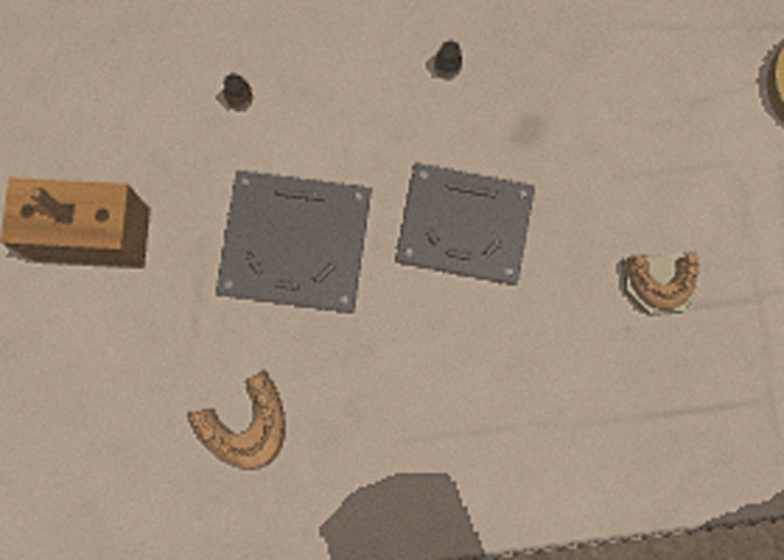

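View pics/s1.png

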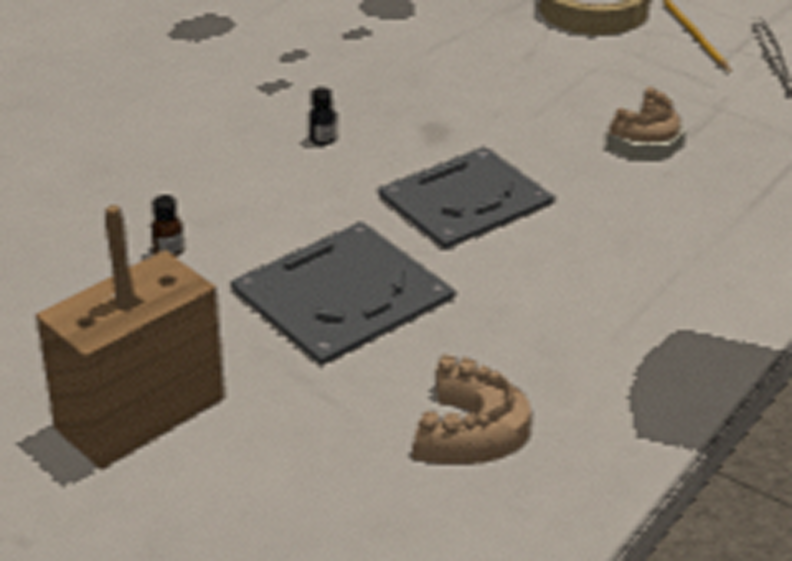

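```bash
cat > h.py <<'E'
import numpy as np,cv2
from scipy.spatial.transform import Rotation as R
from cell import read_state,cams,masks_of
def Rm(o): return R.from_euler('xyz',o).as_matrix()
def proj(c,P):
    P=np.atleast_2d(P); q=(P-c['position'])@Rm(c['orientation'])
    x=q[:,0]/-q[:,2]; y=-q[:,1]/-q[:,2]
    return np.c_[c['fx']*x+c['cx'],c['fy']*y+c['cy']]
def unproj(c,px,z):
    px=np.atleast_2d(np.asarray(px,float)); 
    d=np.c_[(px[:,0]-c['cx'])/c['fx'],-(px[:,1]-c['cy'])/c['fy'],-np.ones(len(px))]@Rm(c['orientation']).T
    t=(z-c['position'][2])/d[:,2]
    return c['position']+d*t[:,None]
def contour(m):
    cs,_=cv2.findContours(m.astype(np.uint8),cv2.RETR_EXTERNAL,cv2.CHAIN_APPROX_NONE)
    return max(cs,key=cv2.contourArea)[:,0,:]
def rect(c,m,z):
    p=unproj(c,contour(m),z)[:,:2]
    return cv2.minAreaRect((p*1000).astype(np.float32))
E
python3 - <<'E'
from h import *
c=cams.camera_params('top');s=cams.camera_params('side')
im=cams.read_camera('top');
for t,z in [("nest_small",.008),("cast_small",.02),("nest_large",.008),("tool_stand",.086),("cast_large",.02)]:
    m=masks_of('top',t)[0]; print(t,m['p'],rect(c,m['region'],z),unproj(c,m['centre'],z)[0])
cams.read_camera('side')
for t,z in [("nest_small",.008),("nest_large",.008),("cast_small",.02)]:
    m=masks_of('side',t)[0]; print(t,m['p'],rect(s,m['region'],z),unproj(s,m['centre'],z)[0])
print(unproj(c,[[338.7,140.4],[260.7,154.9]],.03), read_state()['clock'])
E
```

```text
nest_small 0.78 ((552.0933837890625, 6.98919677734375), (99.66911315917969, 84.72029876708984), 71.72824096679688) [0.54241077 0.01090801 0.008     ]
cast_small 0.91 ((481.23577880859375, -140.23985290527344), (60.45278549194336, 46.51131057739258), 88.5707778930664) [ 0.48103374 -0.14184573  0.02      ]
nest_large 0.9 ((554.1443481445312, 146.50286865234375), (112.29000854492188, 105.95426177978516), 75.17703247070312) [0.55455615 0.14855676 0.008     ]
tool_stand 0.81 ((573.7508544921875, 301.9646301269531), (107.8027114868164, 65.707763671875), 79.63272857666016) [0.56840098 0.29964309 0.086     ]
cast_large 0.81 ((409.87091064453125, 198.1475830078125), (62.03532028198242, 70.98441314697266), 26.823450088500977) [0.40425961 0.19630463 0.02      ]
nest_small 0.72 ((546.1949462890625, 11.512371063232422), (101.92982482910156, 87.26255798339844), 71.92041015625) [0.54984298 0.01254    0.008     ]
nest_large 0.73 ((549.4367065429688, 149.52914428710938), (112.43746948242188, 107.74816131591797), 72.96318817138672) [0.54996456 0.15684454 0.008     ]
cast_small 0.95 ((481.14630126953125, -135.71417236328125), (56.811092376708984, 103.79131317138672), 27.873046875) [ 0.46860344 -0.12369397  0.02      ]
[[0.68644734 0.00570055 0.03      ]
 [0.67415533 0.18647948 0.03      ]] 1.35
```

View pics/wrist0.png

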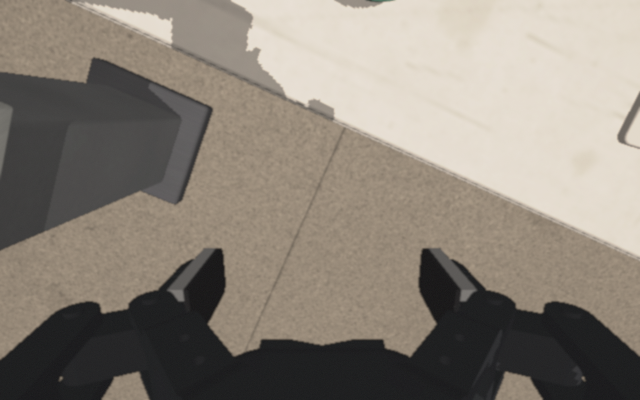

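```bash
python3 - <<'E'
from h import *
c=cams.camera_params('wrist');s=read_state();T=Rm(s['ee_rot'])
o=T.T@(c['position']-s['ee_pos']);print(o)
C=T.T@Rm(c['orientation'])
for p in [(222,250),(420,250),(224,298),(420,285),(189,248+0)]:
    d=C@np.array([(p[0]-c['cx'])/c['fx'],-(p[1]-c['cy'])/c['fy'],-1])
    for h in (.0425,):
        t=(np.sign(d[2])*h-o[2])/d[2]; print(p,(o+t*d)*1000)
E
python3 -c "
import cv2;t=cv2.imread('pics/wrist0.png');cv2.imwrite('pics/w1.png',cv2.resize(t[220:380,100:320],(770,560)))"
```

```text
[-0.06547083 -0.0704199  -0.00021442]
(222, 250) [ -9.25834702  56.50914159 -42.5       ]
(420, 250) [-7.83905514 59.53793653 42.5       ]
(224, 298) [ 11.93105314  53.67124353 -42.5       ]
(420, 285) [ 6.86749779 55.63228049 42.5       ]
(189, 248) [-23.86226927  25.11001099 -42.5       ]
```

View pics/w1.png

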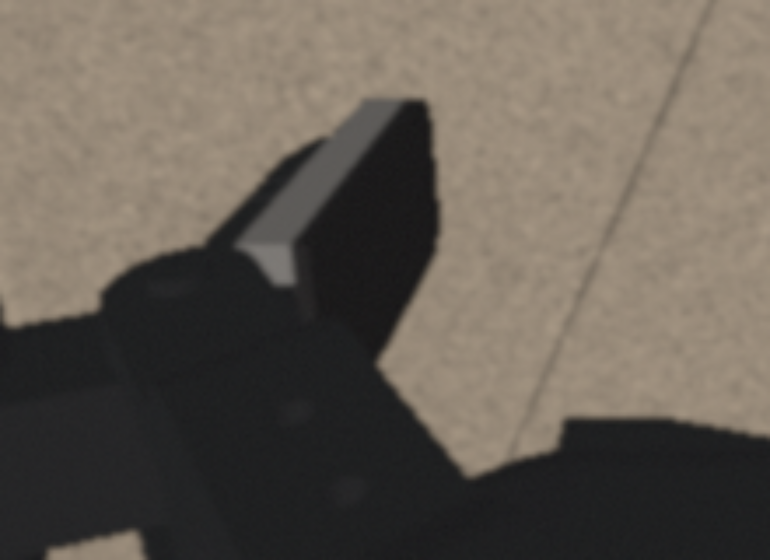

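```bash
cat >> h.py <<'E'
def plan(pos,yaw_deg,n,start=None):
    s=read_state();p=np.array(s['ee_pos']) ;y=s['ee_rot'][2]
    d=(np.array(pos)-p)/n; dy=((np.radians(yaw_deg)-y+np.pi)%(2*np.pi)-np.pi)
    print('from',p.round(4),np.degrees(s['ee_rot']).round(2),'dist/row mm',np.linalg.norm(d)*1000,'deg/row',np.degrees(dy)/n)
    out=[]
    for i in range(n):
        T=R.from_euler('xyz',[-np.pi/2,0,y+dy/n*i]).as_matrix(); o=T.T@d*100
        out.append('{"offset":[%.2f,%.2f,%.2f],"spin":%.3f}'%(*o,-dy/n))
    print(',\n'.join(out))
E
python3 - <<'E'
from h import *
plan([.485,-.14,.20],-181.4,12)
E
```

```text
from [ 0.2312 -0.5265  0.3039] [ -89.99    0.   -156.29] dist/row mm 39.49447311886188 deg/row -2.092204596960661
{"offset":[-3.23,0.87,-2.10],"spin":0.037},
{"offset":[-3.15,0.87,-2.22],"spin":0.037},
{"offset":[-3.07,0.87,-2.33],"spin":0.037},
{"offset":[-2.98,0.87,-2.44],"spin":0.037},
{"offset":[-2.89,0.87,-2.55],"spin":0.037},
{"offset":[-2.80,0.87,-2.65],"spin":0.037},
{"offset":[-2.70,0.87,-2.75],"spin":0.037},
{"offset":[-2.60,0.87,-2.85],"spin":0.037},
{"offset":[-2.49,0.87,-2.94],"spin":0.037},
{"offset":[-2.38,0.87,-3.03],"spin":0.037},
{"offset":[-2.27,0.87,-3.11],"spin":0.037},
{"offset":[-2.15,0.87,-3.20],"spin":0.037}
```

Call:
arm_command --motion '[{"offset":[-3.2,0.85,-2.1],"spin":0.037},{"offset":[-3.15,0.85,-2.2],"spin":0.037},{"offset":[-3.05,0.85,-2.3],"spin":0.037},{"offset":[-3.0,0.85,-2.45],"spin":0.037},{"offset":[-2.9,0.85,-2.55],"spin":0.037},{"offset":[-2.8,0.85,-2.65],"spin":0.037},{"offset":[-2.7,0.85,-2.75],"spin":0.037},{"offset":[-2.6,0.85,-2.85],"spin":0.037},{"offset":[-2.5,0.85,-2.95],"spin":0.037},{"offset":[-2.4,0.85,-3.05],"spin":0.037},{"offset":[-2.25,0.85,-3.1],"spin":0.037},{"offset":[-2.15,0.85,-3.2],"spin":0.037}]' --hand 0 --squeeze 40

```text
clock: 2.35
ee_pos: [0.4989, -0.1395, 0.1975]
ee_rot: [-1.556, 0.007, 3.074]
wrist_force: [-0.0, -0.7, -0.4]
opening: 1.005
```

Call:
arm_command --motion '[{"offset":[0,0,0],"spin":0},{"offset":[0,0,0],"spin":0}]'

```text
clock: 2.52
ee_pos: [0.5021, -0.1324, 0.1957]
ee_rot: [-1.559, 0.007, 3.082]
wrist_force: [0.2, -0.9, -0.3]
opening: 0.996
```

Run:
```python
from h import *
s=read_state();print(s['clock'],s['ee_pos'],np.degrees(s['ee_rot']),s['joint_vel'].round(3))
c=cams.camera_params('wrist');im=cams.read_camera('wrist');cv2.imwrite('pics/wr2.png',im)
m=masks_of('wrist','cast_small')
for k in m: print(k['p'],k['centre'],k['region'].sum(),rect(c,k['region'],.01))
np.save('wc.npy',[c],allow_pickle=True)
```

```text
2.5167 [ 0.50208068 -0.1324147   0.19571366] [-89.35021916   0.38169948 176.60113907] [ 0.069  0.024 -0.004  0.049 -0.016  0.03 ]
0.8 [334.3, 215.1] 3627 ((480.5582580566406, -143.36769104003906), (58.412967681884766, 51.80263137817383), 86.39063262939453)
```

View pics/wr2.png

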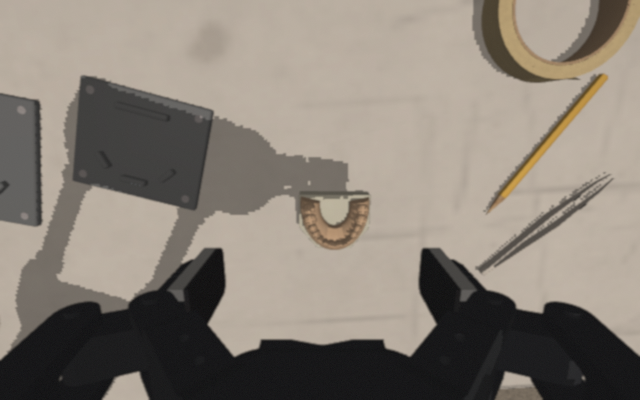

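Run:
```python
import cv2
t=cv2.imread('pics/wr2.png');cv2.imwrite('pics/w3.png',cv2.resize(t[180:260,280:390],(770,560),interpolation=cv2.INTER_CUBIC))
cv2.imwrite('pics/w4.png',cv2.resize(t[60:220,60:220],(600,600),interpolation=cv2.INTER_CUBIC))
```

```text
(no output)
```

View pics/w3.png

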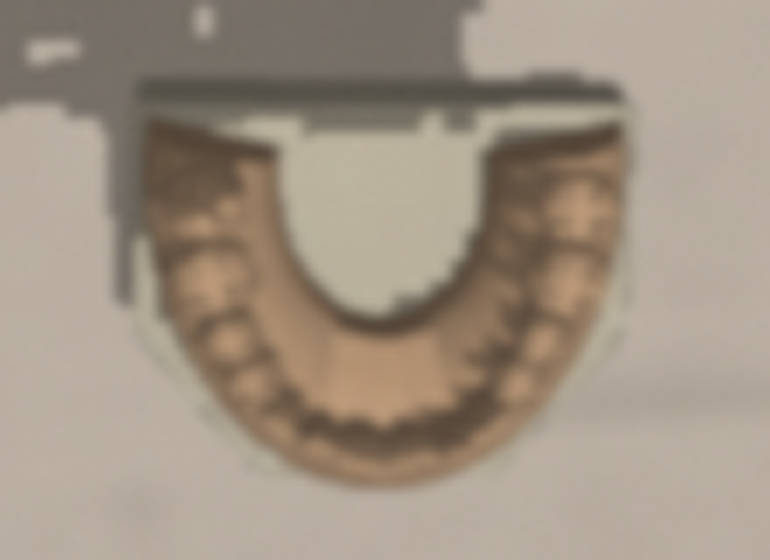

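View pics/w4.png

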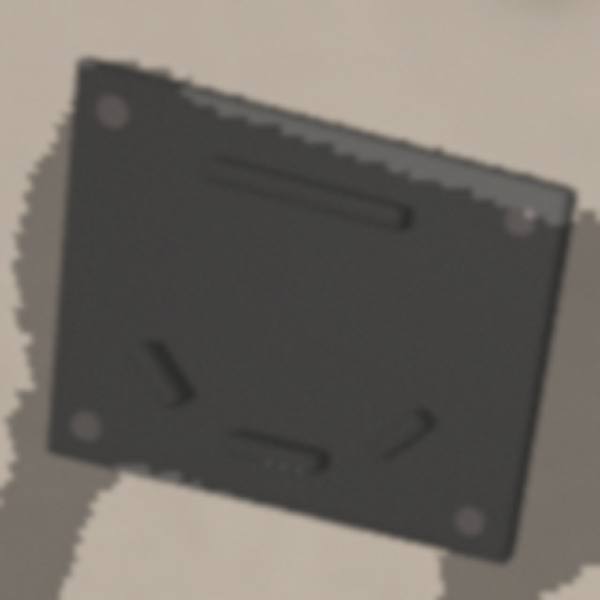

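Run:
```python
from h import *
c=np.load('wc.npy',allow_pickle=True)[0]
f=lambda L:np.array(L)/7+[280,180]-.43
for L,z in [([(137,106),(626,102)],.014),([(137,80),(622,82)],0)]:
    P=unproj(c,f(L),z)[:,:2]*1000;d=P[0]-P[1];print(P.round(1),P.mean(0),np.hypot(*d),np.degrees(np.arctan2(d[1],d[0]))-90)
P=unproj(c,np.array([(80,62),(575,192),(510,562),(50,450)])/3.75+60-.37,.008)[:,:2]*1000
print(P.round(1),P.mean(0));
for a,b in [(0,1),(3,2),(0,3),(1,2)]:
    d=P[a]-P[b];print(np.hypot(*d),np.degrees(np.arctan2(d[1],d[0])))
```

```text
[[ 506.1 -116.5]
 [ 503.  -172.6]] [ 504.53587373 -144.53604952] 56.22571736246539 -3.135063031260856
[[ 505.9 -115.7]
 [ 502.  -174.3]] [ 503.95219745 -144.96652698] 58.70828251183919 -3.852073694400005
[[605.6  39.1]
 [575.  -55.1]
 [497.5 -29.5]
 [528.6  64.7]] [551.64708496   4.80557107]
99.07513117728247 71.99533851199351
99.21479397954863 71.70910925610558
81.15396408016178 -18.441861346257685
81.64865685586754 -18.34207255973787
```

Run:
```python
from h import *
plan([.490,-.1435,.11],176.5,4)
```

```text
from [ 0.5014 -0.1338  0.196 ] [-89.35   0.4  176.44] dist/row mm 21.82439361826364 deg/row 0.014989559163955096
{"offset":[0.27,2.15,0.26],"spin":-0.000},
{"offset":[0.27,2.15,0.26],"spin":-0.000},
{"offset":[0.27,2.15,0.26],"spin":-0.000},
{"offset":[0.27,2.15,0.26],"spin":-0.000}
```

Call:
arm_command --motion '[{"offset":[0.3,2.15,0.25],"spin":0},{"offset":[0.3,2.15,0.25],"spin":0},{"offset":[0.3,2.15,0.25],"spin":0},{"offset":[0.3,2,0.25],"spin":0},{"offset":[0,0,0],"spin":0},{"offset":[0,0,0],"spin":0}]'

```text
clock: 3.12
ee_pos: [0.4884, -0.1539, 0.1135]
ee_rot: [-1.554, 0.016, 3.07]
wrist_force: [0.2, -0.4, 1.1]
opening: 1.002
```

Run:
```python
from h import *
s=read_state();print(s['clock'],s['ee_pos'],np.degrees(s['ee_rot']),s['joint_vel'].round(3))
c=cams.camera_params('wrist');im=cams.read_camera('wrist');
np.save('wc.npy',[c],allow_pickle=True)
cv2.imwrite('pics/wr5.png',cv2.resize(im[60:310,180:460],(784,700)[:2] if 0 else (672,600),interpolation=cv2.INTER_CUBIC))
plan([.490,-.1435,.073],176.5,4)
```

```text
3.1167 [ 0.48838026 -0.15385418  0.11347152] [-89.01699217   0.91785392 175.89069769] [-0.038  0.012  0.024 -0.009 -0.    -0.008]
from [ 0.4882 -0.1538  0.1136] [-89.01   0.9  175.91] dist/row mm 10.476743920477334 deg/row 0.14851953278875976
{"offset":[-0.03,1.01,-0.26],"spin":-0.003},
{"offset":[-0.03,1.01,-0.26],"spin":-0.003},
{"offset":[-0.03,1.01,-0.26],"spin":-0.003},
{"offset":[-0.03,1.01,-0.26],"spin":-0.003}
```

View pics/wr5.png

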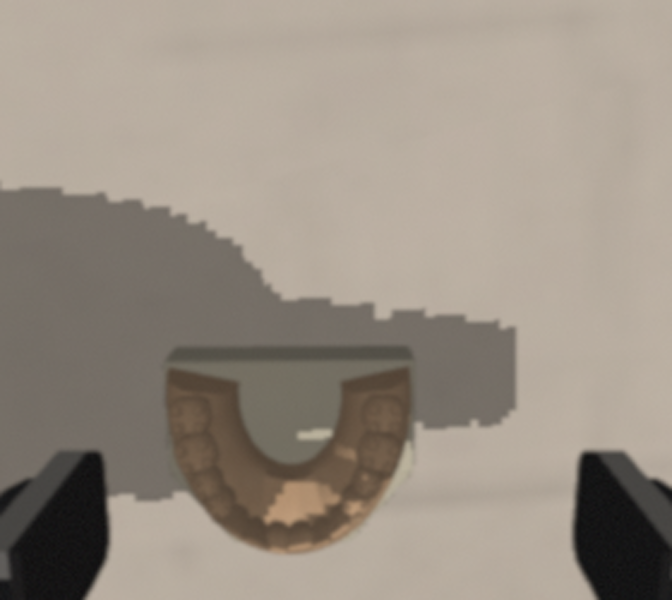

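```bash
python3 - <<'E'
import re
t=open('h.py').read()
t=t.replace("    for i in range(n):\n        T=R.from_euler('xyz',[-np.pi/2,0,y+dy/n*i]).as_matrix(); o","    T0=Rm(s['ee_rot'])\n    for i in range(n):\n        T=Rm([0,0,dy/n*i])@T0; o")
open('h.py','w').write(t)
E
python3 - <<'E'
from h import *
c=np.load('wc.npy',allow_pickle=True)[0]
f=lambda L:np.array(L)/2.4+[180,60]-.3
for L,z in [([(166,361),(413,361)],.014),([(172,347),(409,346)],0)]:
    P=unproj(c,f(L),z)[:,:2]*1000;d=P[0]-P[1];print(P.round(1),P.mean(0),np.hypot(*d),np.degrees(np.arctan2(d[1],d[0]))-90)
plan([.490,-.143,.074],176.5,4)
E
```

```text
[[ 506.6 -116.7]
 [ 502.2 -173. ]] [ 504.43781234 -144.87196664] 56.43521134900132 -4.463919750154147
[[ 506.3 -115.4]
 [ 502.  -173.5]] [ 504.17837571 -144.44344754] 58.317013824235254 -4.192753063975417
from [ 0.4882 -0.1538  0.1136] [-89.01   0.9  175.91] dist/row mm 10.26692936531726 deg/row 0.14851953278875976
{"offset":[-0.01,0.99,-0.29],"spin":-0.003},
{"offset":[-0.01,0.99,-0.29],"spin":-0.003},
{"offset":[-0.01,0.99,-0.29],"spin":-0.003},
{"offset":[-0.01,0.99,-0.29],"spin":-0.003}
```

Call:
arm_command --motion '[{"offset":[-0.1,0.2,-0.5],"spin":0},{"offset":[0,0.7,-0.4],"spin":0},{"offset":[0,1,0],"spin":0},{"offset":[0,1,0],"spin":0},{"offset":[0,0.5,0],"spin":0},{"offset":[0,0,0],"spin":0},{"offset":[0,0,0],"spin":0}]'

```text
clock: 3.75
ee_pos: [0.4942, -0.1465, 0.0817]
ee_rot: [-1.55, 0.026, 3.069]
wrist_force: [-0.1, -0.5, 0.6]
opening: 1.001
```

Run:
```python
from h import *
plan([.490,-.143,.073],175.8,1)
```

```text
from [ 0.4942 -0.1465  0.0817] [-88.8    1.52 175.87] dist/row mm 10.248304031097009 deg/row -0.06816375484039025
{"offset":[0.46,0.85,-0.33],"spin":0.001}
```

Call:
arm_command --motion '[{"offset":[0.4,0.5,-0.3],"spin":0},{"offset":[0.1,0.3,0],"spin":0},{"offset":[0,0,0],"spin":0},{"offset":[0,0,0],"spin":0}]'

```text
clock: 4.08
ee_pos: [0.4895, -0.1427, 0.0732]
ee_rot: [-1.549, 0.027, 3.07]
wrist_force: [0.4, -0.3, 0.1]
opening: 1.001
```

Run:
```python
from h import *
plan([.490,-.143,.073],175.8,1)
```

```text
from [ 0.4895 -0.1427  0.0732] [-88.78   1.57 175.91] dist/row mm 0.6142729949208652 deg/row -0.11343443832993386
{"offset":[-0.05,0.02,0.03],"spin":0.002}
```

Call:
arm_command --motion '[{"offset":[0,0,0],"spin":0},{"offset":[0,0,0],"spin":0},{"offset":[0,0,0],"spin":0},{"offset":[0,0,0],"spin":0},{"offset":[0,0,0],"spin":0},{"offset":[0,0,0],"spin":0}]' --hand 1 --squeeze 40

```text
clock: 4.58
ee_pos: [0.4896, -0.1428, 0.074]
ee_rot: [-1.549, 0.028, 3.07]
wrist_force: [-0.1, -0.2, -1.9]
opening: 0.661
```

Run:
```python
from h import *
s=read_state();print(s['opening'],s['wrist_force'],s['ee_pos'])
n=np.array([.552,.006]);a=np.radians(-18.3);t=n+.009*np.array([np.cos(a),np.sin(a)]);print(t)
plan([t[0],t[1],.13],180-18.3,10)
```

```text
0.661291248236546 [-0.08786317 -0.15223001 -1.91362987] [ 0.48963466 -0.1427789   0.07399357]
[0.56054483 0.00317407]
from [ 0.4896 -0.1428  0.074 ] [-88.77   1.62 175.89] dist/row mm 17.166024701874147 deg/row -1.4189762543830458
{"offset":[-0.62,-0.58,-1.49],"spin":0.025},
{"offset":[-0.58,-0.58,-1.51],"spin":0.025},
{"offset":[-0.54,-0.58,-1.52],"spin":0.025},
{"offset":[-0.50,-0.58,-1.54],"spin":0.025},
{"offset":[-0.47,-0.58,-1.55],"spin":0.025},
{"offset":[-0.43,-0.58,-1.56],"spin":0.025},
{"offset":[-0.39,-0.58,-1.57],"spin":0.025},
{"offset":[-0.35,-0.58,-1.58],"spin":0.025},
{"offset":[-0.31,-0.59,-1.58],"spin":0.025},
{"offset":[-0.27,-0.59,-1.59],"spin":0.025}
```

Call:
arm_command --motion '[{"offset":[0,-1,0],"spin":0},{"offset":[0,-1.5,0],"spin":0},{"offset":[-0.4,-1.5,-1.5],"spin":0.025},{"offset":[-0.6,-0.5,-1.6],"spin":0.025},{"offset":[-0.6,-0.2,-1.6],"spin":0.025},{"offset":[-0.6,0,-1.7],"spin":0.025},{"offset":[-0.6,0,-1.7],"spin":0.025},{"offset":[-0.5,0,-1.7],"spin":0.025},{"offset":[-0.5,0,-1.7],"spin":0.025},{"offset":[-0.4,0,-1.7],"spin":0.025},{"offset":[0,0,-0.8],"spin":0.01},{"offset":[0,0,0],"spin":0}]'

```text
clock: 5.58
ee_pos: [0.5565, -0.0055, 0.1283]
ee_rot: [-1.557, 0.035, 2.846]
wrist_force: [-0.0, 0.1, -2.1]
opening: 0.663
```

Run:
```python
from h import *
s=read_state();print(s['opening'],s['wrist_force'],s['ee_pos'])
plan([.5605,.0032,.11],180-18.3,3)
```

```text
0.6634814966810634 [-0.00491279  0.13227706 -2.07055211] [ 0.55650812 -0.00551778  0.12830704]
from [ 0.5565 -0.0055  0.1283] [-89.22   2.01 163.05] dist/row mm 6.8886585936483655 deg/row -0.4490167493845674
{"offset":[-0.02,0.61,-0.33],"spin":0.008},
{"offset":[-0.02,0.61,-0.33],"spin":0.008},
{"offset":[-0.02,0.61,-0.33],"spin":0.008}
```

Call:
arm_command --motion '[{"offset":[0,0.4,-0.4],"spin":0.01},{"offset":[0,0.5,-0.3],"spin":0.01},{"offset":[0,0.3,0],"spin":0.005},{"offset":[0,0,0],"spin":0},{"offset":[0,0,0],"spin":0}]'

```text
clock: 6.0
ee_pos: [0.558, 0.0002, 0.1157]
ee_rot: [-1.557, 0.035, 2.819]
wrist_force: [0.2, -0.7, -1.4]
opening: 0.665
```

Run:
```python
from h import *
s=read_state();print(s['clock'],s['ee_pos'],np.degrees(s['ee_rot']),s['joint_vel'].round(3))
np.save('ws.npy',[s],allow_pickle=True)
c=cams.camera_params('wrist');im=cams.read_camera('wrist');
np.save('wc.npy',[c],allow_pickle=True)
cv2.imwrite('pics/wr6r.png',im)
cv2.imwrite('pics/wr6.png',cv2.resize(im[60:310,160:480],(768,600),interpolation=cv2.INTER_CUBIC))
im=cams.read_camera('side');cv2.imwrite('pics/s6.png',cv2.resize(im[140:290,230:450],(792,540),interpolation=cv2.INTER_CUBIC))
```

```text
6.0 [5.58009975e-01 1.95704850e-04 1.15652645e-01] [-89.20568818   1.98529693 161.50839776] [-0.009  0.007  0.01  -0.002 -0.002  0.002]
```

View pics/wr6.png

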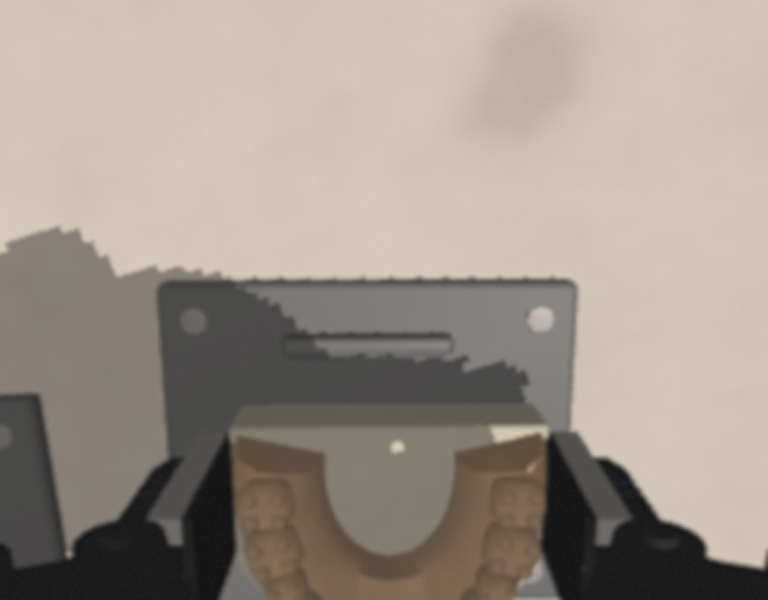

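View pics/s6.png

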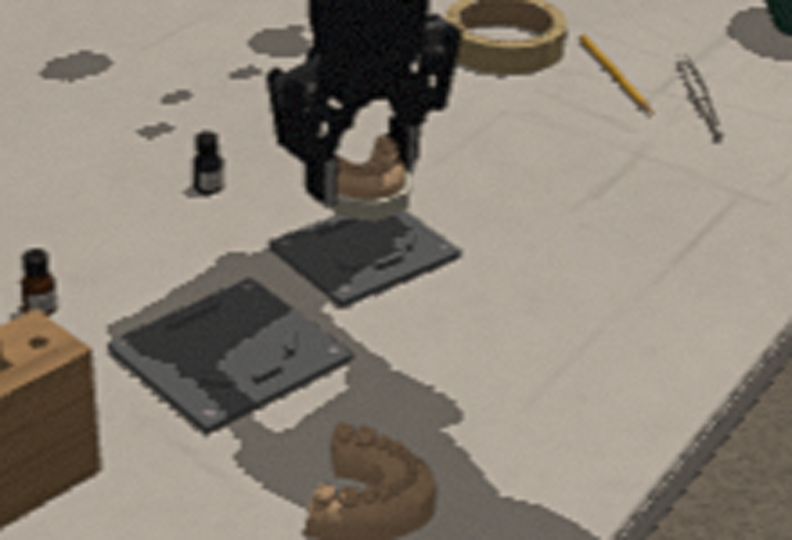

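```bash
cat > meas.py <<'E'
from h import *
def run(bot,top,plate,rib,screws,zb):
    c=np.load('wc.npy',allow_pickle=True)[0]
    f=lambda L:np.array(L)/2.4+[160,60]-.3
    def q(n,L,z,off):
        P=unproj(c,f(L),z)[:,:2]*1000;d=P[0]-P[1];a=np.degrees(np.arctan2(d[1],d[0]))-90
        m=P.mean(0); o=m-off*np.array([np.cos(np.radians(a)),np.sin(np.radians(a))]); u=np.radians(-18.3)
        o2=m-off*np.array([np.cos(u),np.sin(u)])
        print(n,'len',np.hypot(*d).round(1),'yaw',a.round(2),'origin',o.round(1),o2.round(1))
    q('bot',bot,zb,23);q('top',top,zb+.014,23);q('plate',plate,.008,42);q('ribtop far',rib,.014,30);q('screws',screws,.008,0)
if __name__=='__main__':
    run([(238,404),(538,404)],[(230,428),(548,428)],[(157,283),(577,283)],[(283,336),(453,336)],[(193,321),(541,320)],.0417)
E
python3 meas.py
```

```text
bot len 59.4 yaw -18.84 origin [550.3   2.1] [550.2   1.9]
top len 57.4 yaw -18.87 origin [550.3   2.2] [550.2   1.9]
plate len 98.5 yaw -18.7 origin [551.5   6.3] [551.4   6. ]
ribtop far len 39.2 yaw -18.76 origin [552.    6.1] [551.9   5.8]
screws len 82.6 yaw -18.58 origin [582.8  -4.2] [582.8  -4.2]
```

Run:
```python
from h import *
plan([.5594,.0042,.105],161.6,2)
```

```text
from [5.581e-01 2.000e-04 1.158e-01] [-89.21   2.   161.5 ] dist/row mm 5.807259078001105 deg/row 0.04845289697117208
{"offset":[0.02,0.54,-0.22],"spin":-0.001},
{"offset":[0.02,0.54,-0.22],"spin":-0.001}
```

Call:
arm_command --motion '[{"offset":[0,0.4,-0.2],"spin":0},{"offset":[0,0.4,-0.2],"spin":0},{"offset":[0,0.2,0],"spin":0},{"offset":[0,0,0],"spin":0},{"offset":[0,0,0],"spin":0}]'

```text
clock: 6.52
ee_pos: [0.5598, 0.0031, 0.1048]
ee_rot: [-1.557, 0.035, 2.817]
wrist_force: [-0.9, -0.5, -1.9]
opening: 0.664
```

Run:
```python
from h import *
plan([.5594,.0042,.0885],161.6,2)
```

```text
from [0.5598 0.0031 0.1048] [-89.21   2.01 161.43] dist/row mm 8.158432106310059 deg/row 0.08712083188447697
{"offset":[0.06,0.81,-0.05],"spin":-0.002},
{"offset":[0.06,0.81,-0.05],"spin":-0.002}
```

Call:
arm_command --motion '[{"offset":[0.05,0.5,-0.05],"spin":0},{"offset":[0.05,0.6,-0.05],"spin":0},{"offset":[0,0.2,0],"spin":0},{"offset":[0,0,0],"spin":0},{"offset":[0,0,0],"spin":0}]'

```text
clock: 6.93
ee_pos: [0.5594, 0.0043, 0.0901]
ee_rot: [-1.557, 0.035, 2.818]
wrist_force: [-0.4, 0.3, -2.0]
opening: 0.662
```

Run:
```python
from h import *
s=read_state();print(s['clock'],s['ee_pos'],np.degrees(s['ee_rot']),s['joint_vel'].round(3))
np.save('ws.npy',[s],allow_pickle=True)
c=cams.camera_params('wrist');im=cams.read_camera('wrist');
np.save('wc.npy',[c],allow_pickle=True)
cv2.imwrite('pics/wr7.png',cv2.resize(im[60:310,160:480],(768,600),interpolation=cv2.INTER_CUBIC))
im=cams.read_camera('side');cv2.imwrite('pics/s7.png',cv2.resize(im[170:250,280:400],(780,520),interpolation=cv2.INTER_CUBIC))
```

```text
6.9333 [0.55939853 0.00427559 0.09007208] [-89.19852783   1.98226277 161.43789748] [-0.     0.007  0.004 -0.002 -0.004 -0.001]
```

View pics/wr7.png

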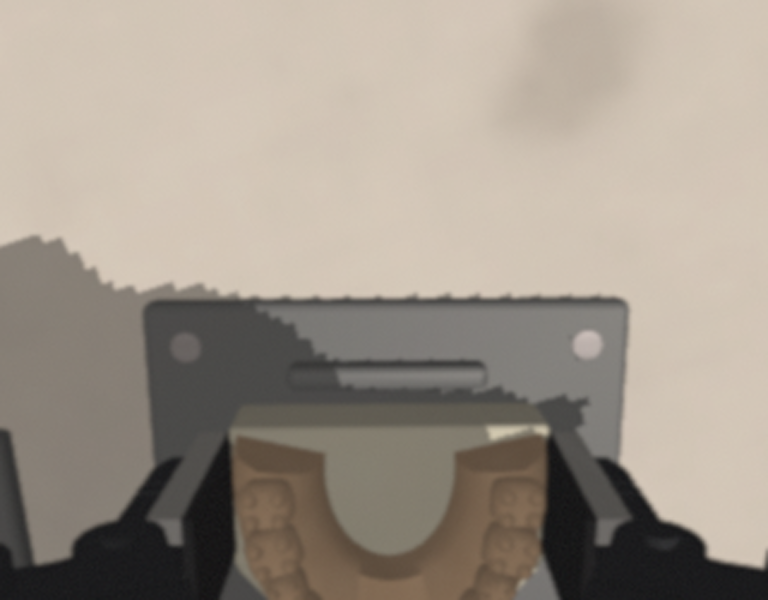

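View pics/s7.png

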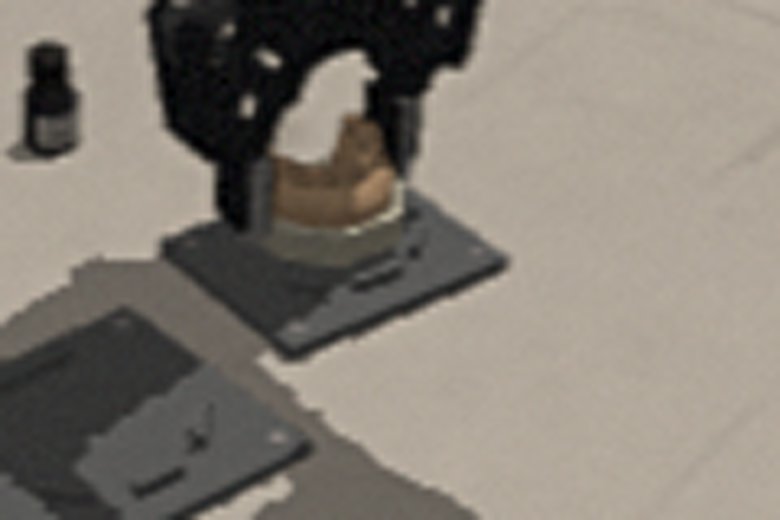

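Run:
```python
from meas import *
run([(238,404),(538,404)],[(230,428),(548,428)],[(144,301),(629,301)],[(289,363),(487,363)],[(186,347),(588,345)],.0163)
plan([.5594,.0043,.0815],161.6,3)
```

```text
bot len 59.3 yaw -18.91 origin [551.7   6.2] [551.6   6. ]
top len 57.3 yaw -18.94 origin [551.7   6.2] [551.6   6. ]
plate len 98.3 yaw -18.79 origin [551.9   6.2] [551.7   5.9]
ribtop far len 39.3 yaw -18.87 origin [552.4   6. ] [552.3   5.7]
screws len 82.5 yaw -18.55 origin [582.7  -4.3] [582.7  -4.3]
from [0.5595 0.0043 0.0903] [-89.2    2.01 161.44] dist/row mm 2.9481171399748667 deg/row 0.05374511485971492
{"offset":[0.01,0.29,-0.00],"spin":-0.001},
{"offset":[0.01,0.29,-0.00],"spin":-0.001},
{"offset":[0.01,0.29,-0.00],"spin":-0.001}
```

Aligned within a few tenths of a millimetre. Lower slowly and watch the force.

Call:
arm_command --motion '[{"offset":[0,0.3,0],"spin":0},{"offset":[0,0.3,0],"spin":0},{"offset":[0,0.15,0],"spin":0},{"offset":[0,0,0],"spin":0}]'

```text
clock: 7.37
ee_pos: [0.5602, 0.004, 0.0827]
ee_rot: [-1.557, 0.037, 2.818]
wrist_force: [-0.0, -0.1, -1.5]
opening: 0.667
```

Run:
```python
from h import *
s=read_state();print(s['wrist_force'],s['ft_torque']); plan([.5595,.0043,.0812],161.6,1)
```

```text
[-0.02067688 -0.06836372 -1.50281729] [ 0.02552568 -0.01022132  0.04710704]
from [0.5602 0.004  0.0827] [-89.22   2.09 161.43] dist/row mm 1.724645733569568 deg/row 0.16807194162191058
{"offset":[0.09,0.15,-0.01],"spin":-0.003}
```

Call:
arm_command --motion '[{"offset":[0.05,0.12,0],"spin":0},{"offset":[0,0.05,0],"spin":0},{"offset":[0,0,0],"spin":0}]'

```text
clock: 7.62
ee_pos: [0.5603, 0.004, 0.0823]
ee_rot: [-1.557, 0.038, 2.818]
wrist_force: [-0.2, -0.4, -2.2]
opening: 0.664
```

Call:
arm_command --motion '[{"offset":[0.05,0.15,0],"spin":0},{"offset":[0,0.15,0],"spin":0}]'

```text
clock: 7.78
ee_pos: [0.5604, 0.004, 0.0819]
ee_rot: [-1.557, 0.04, 2.818]
wrist_force: [-4.9, 0.6, 17.0]
opening: 0.66
```

Call:
arm_command --motion '[{"offset":[0,0,0],"spin":0},{"offset":[0,0,0],"spin":0},{"offset":[0,0,0],"spin":0},{"offset":[0,0,0],"spin":0},{"offset":[0,-0.5,0],"spin":0},{"offset":[0,-1.5,0],"spin":0},{"offset":[0,-3,0],"spin":0},{"offset":[0,-3,0],"spin":0},{"offset":[0,-2,0],"spin":0},{"offset":[0,0,0],"spin":0}]' --hand 0

```text
clock: 8.62
ee_pos: [0.5565, 0.0066, 0.1848]
ee_rot: [-1.557, 0.036, 2.818]
wrist_force: [0.5, 0.4, 0.2]
opening: 0.999
```

Run:
```python
from h import *
s=read_state();print(s['clock'],s['ee_pos'],np.degrees(s['ee_rot']),s['joint_vel'].round(3))
c=cams.camera_params('wrist');im=cams.read_camera('wrist');
np.save('wc.npy',[c],allow_pickle=True)
cv2.imwrite('pics/wr8.png',cv2.resize(im[100:300,200:440],(720,600),interpolation=cv2.INTER_CUBIC))
im=cams.read_camera('side');cv2.imwrite('pics/s8.png',cv2.resize(im[170:250,280:400],(780,520),interpolation=cv2.INTER_CUBIC))
```

```text
8.6167 [0.55649303 0.00659372 0.18477856] [-89.18395151   2.07663381 161.44297135] [-0.001  0.011  0.022  0.    -0.019  0.001]
```

View pics/wr8.png

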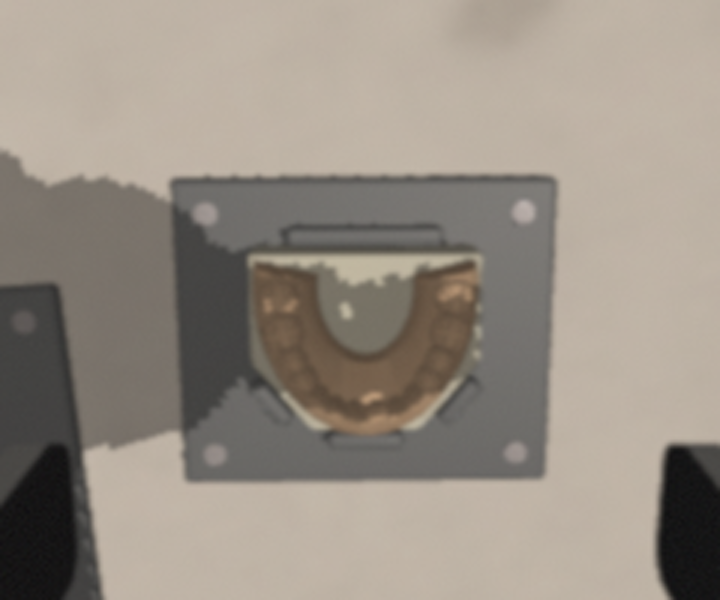

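View pics/s8.png

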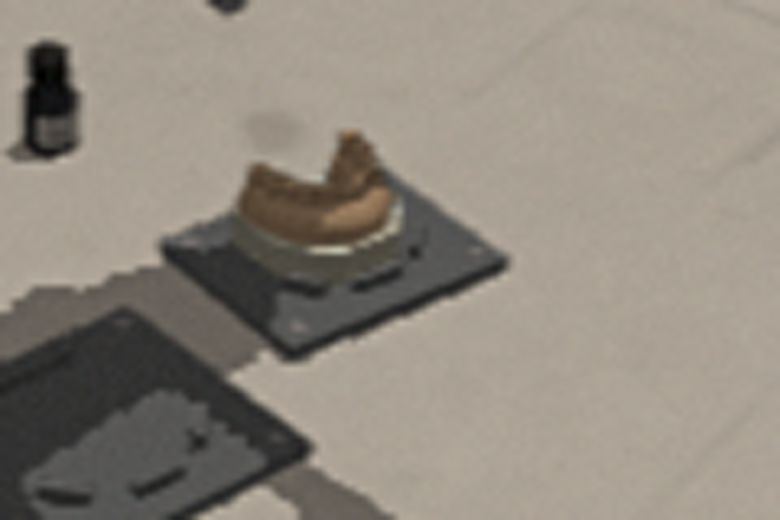

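```bash
python3 - <<'E'
from h import *
c=cams.camera_params('top')
f=lambda L:np.array(L)/2.8+[180,120]-.3
P=unproj(c,f([(10,178),(128,185),(121,250),(3,243),(28,211),(102,215),(66,212)]),.086)*1000;print(P.round(0))
print(unproj(c,f([(38,196)]),.152)*1000)
plan([.555,.27,.30],180-18.3,8)
E
python3 -c "
import cv2;t=cv2.imread('pics/top0.png');cv2.imwrite('pics/t9.png',cv2.resize(t[175:225,170:240],(770,550),interpolation=cv2.INTER_CUBIC))"
```

```text
[[613. 349.  86.]
 [597. 261.  86.]
 [548. 270.  86.]
 [564. 357.  86.]
 [586. 337.  86.]
 [576. 282.  86.]
 [582. 309.  86.]]
[[578.68142744 310.52733615 152.        ]]
from [0.5548 0.0067 0.1815] [-89.11   1.77 161.44] dist/row mm 36.09287828384198 deg/row 0.03213262869911121
{"offset":[1.00,-1.56,-3.10],"spin":-0.001},
{"offset":[1.00,-1.56,-3.10],"spin":-0.001},
{"offset":[1.00,-1.56,-3.10],"spin":-0.001},
{"offset":[0.99,-1.56,-3.10],"spin":-0.001},
{"offset":[0.99,-1.56,-3.10],"spin":-0.001},
{"offset":[0.99,-1.56,-3.10],"spin":-0.001},
{"offset":[0.99,-1.56,-3.10],"spin":-0.001},
{"offset":[0.99,-1.56,-3.10],"spin":-0.001}
```

View pics/t9.png

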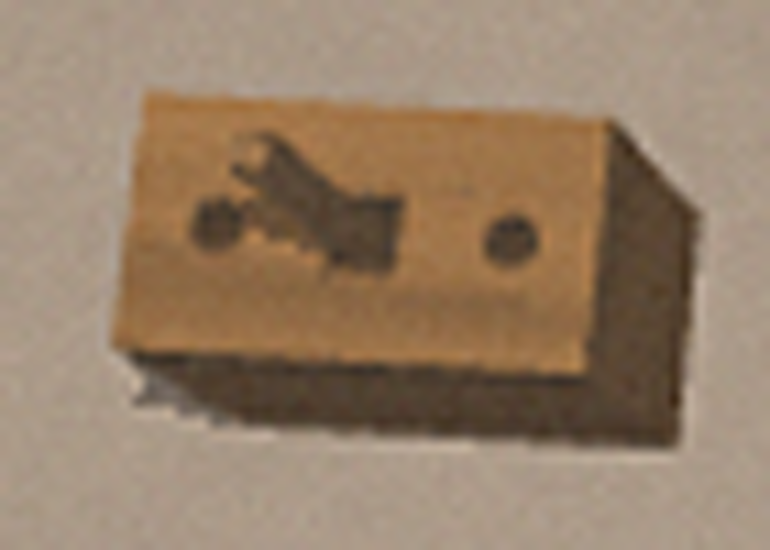

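Call:
arm_command --motion '[{"offset":[0.9,-2.2,-2.5],"spin":-0.018},{"offset":[0.9,-2.2,-3.1],"spin":-0.018},{"offset":[0.8,-2,-3.4],"spin":-0.018},{"offset":[0.8,-1.8,-3.4],"spin":-0.018},{"offset":[0.7,-1.5,-3.4],"spin":-0.018},{"offset":[0.7,-1,-3.4],"spin":-0.018},{"offset":[0.7,-0.5,-3.4],"spin":-0.018},{"offset":[0.6,0,-3],"spin":-0.018},{"offset":[0.4,0,-2],"spin":0},{"offset":[0,0,-0.5],"spin":0},{"offset":[0,0,0],"spin":0}]'

```text
clock: 9.63
ee_pos: [0.5543, 0.3091, 0.2693]
ee_rot: [-1.539, -0.004, 2.964]
wrist_force: [0.1, -0.0, -0.5]
opening: 0.996
```

Run:
```python
from h import *
s=read_state();print(s['clock'],s['ee_pos'],np.degrees(s['ee_rot']),s['joint_vel'].round(3))
c=cams.camera_params('wrist');im=cams.read_camera('wrist');
np.save('wc.npy',[c],allow_pickle=True)
cv2.imwrite('pics/wr10.png',im)
plan([.555,.31,.29],169.7,1)
```

```text
9.6333 [0.55425457 0.30912478 0.26931973] [-88.2040976   -0.227102   169.82885028] [ 0.021  0.026  0.02   0.001 -0.001 -0.   ]
from [0.554  0.3084 0.269 ] [-88.17  -0.29 169.79] dist/row mm 21.101384289648266 deg/row -0.08906891775755049
{"offset":[-0.06,-2.11,-0.11],"spin":0.002}
```

View pics/wr10.png

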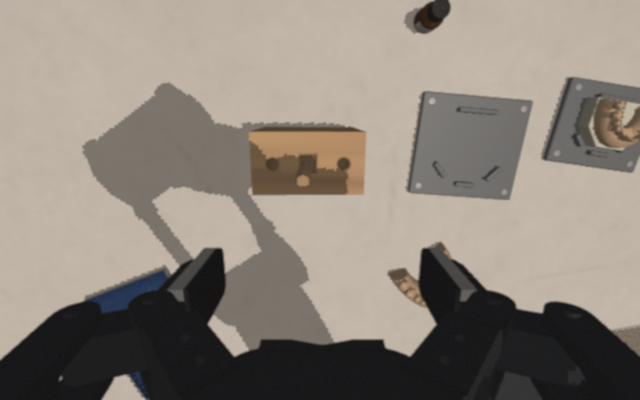

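```bash
python3 -c "
import cv2;t=cv2.imread('pics/wr10.png');cv2.imwrite('pics/w11.png',cv2.resize(t[120:200,245:370],(781,500),interpolation=cv2.INTER_CUBIC))"
```

```text
(no output)
```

View pics/w11.png

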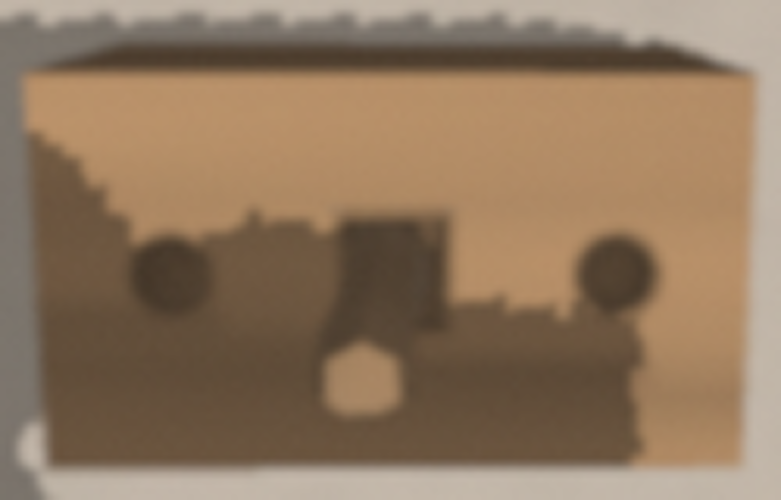

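Run:
```python
from h import *
c=np.load('wc.npy',allow_pickle=True)[0]
f=lambda L:np.array(L)/6.25+[245,120]-.4
P=unproj(c,f([(25,72),(755,72),(740,465),(48,465),(171,275),(617,273),(394,270)]),.086)*1000;print(P.round(1),P[:4].mean(0))
d=P[0]-P[1];print(np.degrees(np.arctan2(d[1],d[0]))-90)
b=unproj(c,f([(362,380)]),.152)[0]*1000;print(b)
print('tilt',np.degrees((b-P[6])[:2]/66))
print(read_state()['ee_rot'],Rm(read_state()['ee_rot'])[:,1])
```

```text
[[613.4 349.4  86. ]
 [597.4 261.3  86. ]
 [548.2 270.4  86. ]
 [564.7 358.2  86. ]
 [585.9 337.4  86. ]
 [575.9 282.1  86. ]
 [581.4 309.8  86. ]] [580.93705005 309.83920352  86.        ]
-10.310896350173735
[581.52614651 312.16826302 152.        ]
tilt [0.1269644  2.08664944]
[-1.538891   -0.00505986  2.96337829] [-0.01063214 -0.03049816 -0.99947827]
```

Run:
```python
from h import *
plan([.582,.3126,.25],169.7,2)
```

```text
from [0.554  0.3084 0.269 ] [-88.17  -0.29 169.79] dist/row mm 17.05550504383451 deg/row -0.044534458878775246
{"offset":[-1.35,0.93,-0.48],"spin":0.001},
{"offset":[-1.35,0.93,-0.48],"spin":0.001}
```

Call:
arm_command --motion '[{"offset":[-1.3,0.5,-0.4],"spin":0},{"offset":[-1.3,0.6,-0.4],"spin":0},{"offset":[-0.1,0,-0.1],"spin":0},{"offset":[0,0,0],"spin":0},{"offset":[0,0,0],"spin":0}]'

```text
clock: 10.1
ee_pos: [0.5861, 0.306, 0.2531]
ee_rot: [-1.533, -0.008, 2.957]
wrist_force: [-0.1, -0.6, 0.7]
opening: 0.997
```

Run:
```python
from h import *
plan([.582,.3126,.172],169.7,4)
```

```text
from [0.5861 0.306  0.2531] [-87.84  -0.49 169.43] dist/row mm 20.365423140686232 deg/row 0.06785271601525547
{"offset":[0.11,2.02,-0.22],"spin":-0.001},
{"offset":[0.11,2.02,-0.22],"spin":-0.001},
{"offset":[0.11,2.02,-0.22],"spin":-0.001},
{"offset":[0.11,2.02,-0.22],"spin":-0.001}
```

Call:
arm_command --motion '[{"offset":[0.2,1,-0.4],"spin":0},{"offset":[0.2,2,-0.3],"spin":0},{"offset":[0.1,2,-0.2],"spin":0},{"offset":[0.05,1.5,-0.1],"spin":0},{"offset":[0,0.5,0],"spin":0},{"offset":[0,0,0],"spin":0},{"offset":[0,0,0],"spin":0}]'

```text
clock: 10.68
ee_pos: [0.581, 0.3129, 0.1799]
ee_rot: [-1.534, -0.007, 2.953]
wrist_force: [-0.1, -0.1, 0.6]
opening: 1.001
```

Run:
```python
from h import *
plan([.582,.3126,.172],169.7,1);print(Rm(read_state()['ee_rot'])[:,1])
```

```text
from [0.581  0.3129 0.1799] [-87.92  -0.42 169.18] dist/row mm 7.918986335142271 deg/row 0.5195290159161963
{"offset":[-0.11,0.78,-0.02],"spin":-0.009}
[-0.01409295 -0.03431405 -0.99931173]
```

Call:
arm_command --motion '[{"offset":[-0.1,0.6,0],"spin":-0.009},{"offset":[0,0.2,0],"spin":0},{"offset":[0,0,0],"spin":0}]'

```text
clock: 10.93
ee_pos: [0.5829, 0.3127, 0.1735]
ee_rot: [-1.537, -0.004, 2.963]
wrist_force: [0.0, 0.8, -0.7]
opening: 1.002
```

Call:
arm_command --motion '[{"offset":[0,0,0],"spin":0},{"offset":[0,0,0],"spin":0},{"offset":[0,0,0],"spin":0},{"offset":[0,0,0],"spin":0},{"offset":[0,0,0],"spin":0},{"offset":[0,0,0],"spin":0},{"offset":[0,0,0],"spin":0},{"offset":[0,0,0],"spin":0},{"offset":[0,0,0],"spin":0}]' --hand 1 --squeeze 30

```text
clock: 11.68
ee_pos: [0.584, 0.3131, 0.1759]
ee_rot: [-1.539, -0.001, 2.963]
wrist_force: [0.3, 0.4, -0.7]
opening: 0.114
```

Run:
```python
from h import *
s=read_state();p=s['ee_pos'];plan([p[0],p[1],p[2]+.1],np.degrees(s['ee_rot'][2]),5)
```

```text
from [0.584  0.3131 0.1759] [-8.8190e+01 -3.0000e-02  1.6974e+02] dist/row mm 20.0 deg/row 0.0
{"offset":[0.00,-2.00,0.06],"spin":-0.000},
{"offset":[0.00,-2.00,0.06],"spin":-0.000},
{"offset":[0.00,-2.00,0.06],"spin":-0.000},
{"offset":[0.00,-2.00,0.06],"spin":-0.000},
{"offset":[0.00,-2.00,0.06],"spin":-0.000}
```

Call:
arm_command --motion '[{"offset":[0,-1,0.05],"spin":0},{"offset":[0,-1.5,0.05],"spin":0},{"offset":[0,-2,0.06],"spin":0},{"offset":[0,-2,0.06],"spin":0},{"offset":[0,-2,0.06],"spin":0},{"offset":[0,-1.5,0.05],"spin":0},{"offset":[0,-0.5,0],"spin":0},{"offset":[0,0,0],"spin":0}]'

```text
clock: 12.35
ee_pos: [0.585, 0.3133, 0.2881]
ee_rot: [-1.54, 0.002, 2.963]
wrist_force: [0.4, 0.9, 0.3]
opening: 0.119
```

Run:
```python
from h import *
s=read_state();print(s['clock'],s['ee_pos'],np.degrees(s['ee_rot']),s['wrist_force'],s['opening'])
im=cams.read_camera('wrist');cv2.imwrite('pics/wr12.png',im)
im=cams.read_camera('side');cv2.imwrite('pics/s12.png',cv2.resize(im[130:300,170:350],(635,600),interpolation=cv2.INTER_CUBIC))
im=cams.read_camera('top');cv2.imwrite('pics/t12.png',cv2.resize(im[150:250,150:290],(770,550),interpolation=cv2.INTER_CUBIC))
```

```text
12.35 [0.58502445 0.31329615 0.2880762 ] [-8.82632597e+01  1.06911660e-01  1.69745020e+02] [0.42330303 0.86100343 0.27434109] 0.11927179706239799
```

View pics/wr12.png

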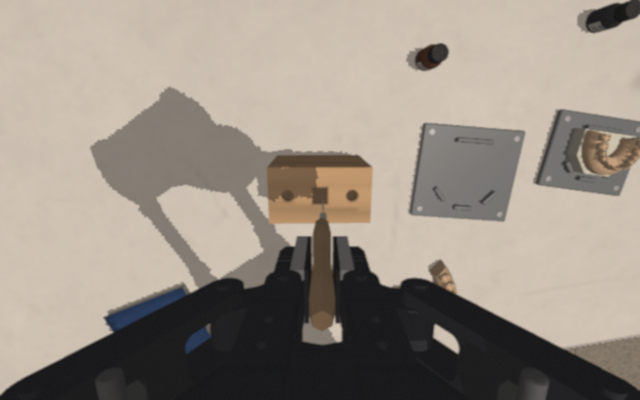

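View pics/s12.png

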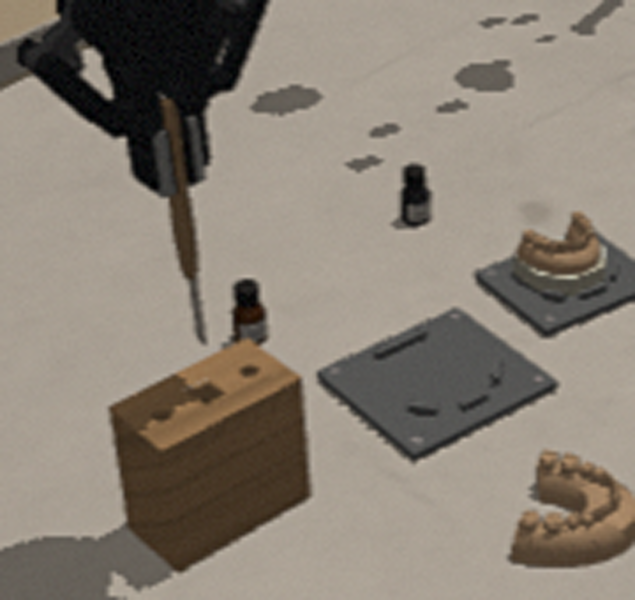

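```bash
cat > tip.py <<'E'
from h import *
def inter(c,s,px):
    # intersect pixel ray with the tool plane z=0 -> tool coords (mm)
    T=Rm(s['ee_rot']);C=T.T@Rm(c['orientation']);o=T.T@(c['position']-s['ee_pos'])
    d=C@np.array([(px[0]-c['cx'])/c['fx'],-(px[1]-c['cy'])/c['fy'],-1])
    return o,d
E
python3 - <<'E'
from tip import *
s=read_state();c=cams.camera_params('wrist')
for px in [(322,205),(322,222),(320,322)]:
    o,d=inter(c,s,px)
    for y in (-.01,.02,.03,.12,.16,.17,.18): print(px,y,((o+d*(y-o[1])/d[1])*1000).round(1))
E
python3 -c "
import cv2;t=cv2.imread('pics/wr12.png');cv2.imwrite('pics/w13.png',cv2.resize(t[180:340,270:370],(500,800)[:2] if 0 else (375,600),interpolation=cv2.INTER_CUBIC))"
```

```text
(322, 205) -0.01 [-48.  -10.   -0.2]
(322, 205) 0.02 [-39.4  20.   -0.2]
(322, 205) 0.03 [-36.5  30.   -0.1]
(322, 205) 0.12 [-10.8 120.    0. ]
(322, 205) 0.16 [7.0e-01 1.6e+02 1.0e-01]
(322, 205) 0.17 [3.5e+00 1.7e+02 1.0e-01]
(322, 205) 0.18 [6.4e+00 1.8e+02 1.0e-01]
(322, 222) -0.01 [-44.5 -10.   -0.2]
(322, 222) 0.02 [-34.2  20.   -0.2]
(322, 222) 0.03 [-30.7  30.   -0.1]
(322, 222) 0.12 [  0.2 120.    0. ]
(322, 222) 0.16 [1.4e+01 1.6e+02 1.0e-01]
(322, 222) 0.17 [1.74e+01 1.70e+02 1.00e-01]
(322, 222) 0.18 [2.08e+01 1.80e+02 1.00e-01]
(320, 322) -0.01 [-21.8 -10.   -0.7]
(320, 322) 0.02 [-0.2 20.  -0.8]
(320, 322) 0.03 [ 7.  30.  -0.9]
(320, 322) 0.12 [ 71.8 120.   -1.4]
(320, 322) 0.16 [100.6 160.   -1.6]
(320, 322) 0.17 [107.8 170.   -1.7]
(320, 322) 0.18 [115.  180.   -1.7]
```

View pics/w13.png

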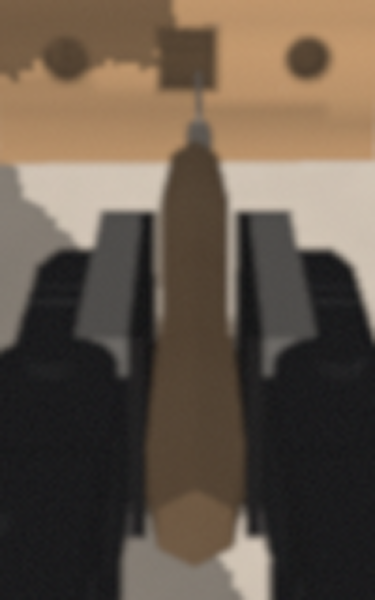

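Call:
arm_command --motion '[{"offset":[-1.5,0,0],"spin":0},{"offset":[-1.5,0,0],"spin":0},{"offset":[-1,0.5,0],"spin":0},{"offset":[0,1.5,0],"spin":0},{"offset":[0,1.5,0],"spin":0},{"offset":[0,1,0],"spin":0},{"offset":[0,0,0],"spin":0}]'

```text
clock: 13.08
ee_pos: [0.6215, 0.3026, 0.2285]
ee_rot: [-1.53, -0.016, 2.963]
wrist_force: [0.3, -0.7, -1.1]
opening: 0.115
```

Run:
```python
from h import *
s=read_state();print(s['clock'],s['ee_pos'],np.degrees(s['ee_rot']),s['wrist_force'],s['opening'])
im=cams.read_camera('wrist');cv2.imwrite('pics/wr14.png',im)
im=cams.read_camera('side');cv2.imwrite('pics/s14.png',cv2.resize(im[130:300,170:350],(635,600),interpolation=cv2.INTER_CUBIC))
```

```text
13.0833 [0.62151196 0.30262705 0.22853267] [-87.67499869  -0.8965141  169.74268087] [ 0.3011061  -0.70208028 -1.09790049] 0.11511637159967762
```

View pics/wr14.png

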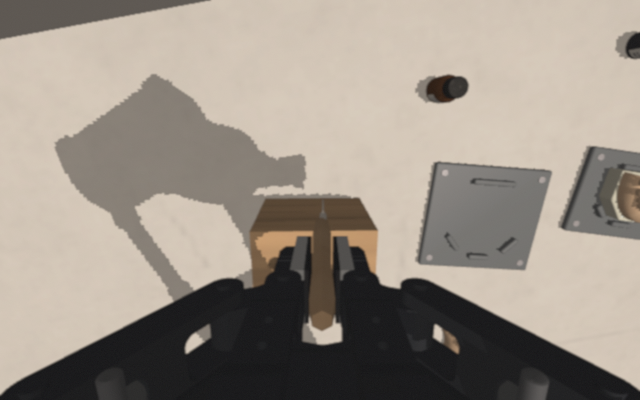

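View pics/s14.png

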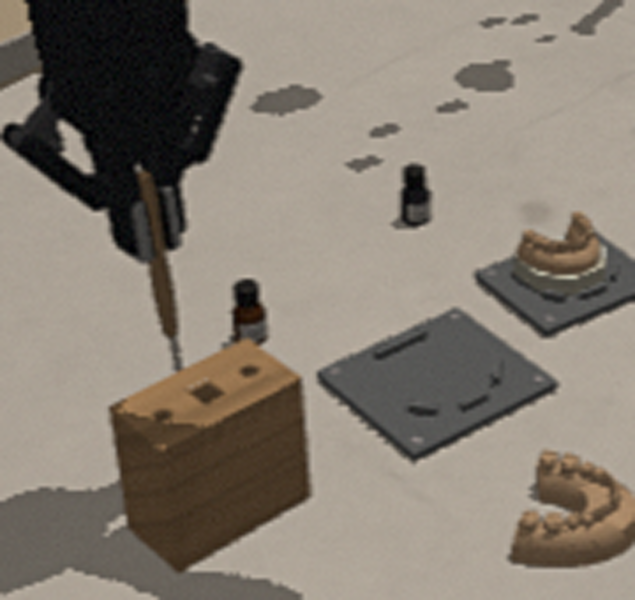

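Call:
arm_command --motion '[{"offset":[0.6,0,0],"spin":0},{"offset":[0.6,0,0],"spin":0},{"offset":[0.8,0.05,0],"spin":0},{"offset":[0.9,0.15,0],"spin":0},{"offset":[0.9,0.25,0],"spin":0},{"offset":[0.85,0.35,0],"spin":0},{"offset":[0,0,0],"spin":0}]'

```text
clock: 13.77
ee_pos: [0.578, 0.3111, 0.2288]
ee_rot: [-1.536, 0.009, 2.964]
wrist_force: [1.8, -0.4, -1.3]
opening: 0.118
```

Run:
```python
from h import *
s=read_state();print(s['clock'],s['ee_pos'],np.degrees(s['ee_rot']),s['wrist_force'],s['opening'])
im=cams.read_camera('wrist');cv2.imwrite('pics/wr15.png',im)
im=cams.read_camera('side');cv2.imwrite('pics/s15.png',cv2.resize(im[130:300,170:350],(635,600),interpolation=cv2.INTER_CUBIC))
```

```text
13.7667 [0.57799184 0.31110958 0.22876462] [-88.02170065   0.50287214 169.82788806] [ 1.8093411  -0.43309161 -1.33456355] 0.11769601284062667
```

View pics/wr15.png

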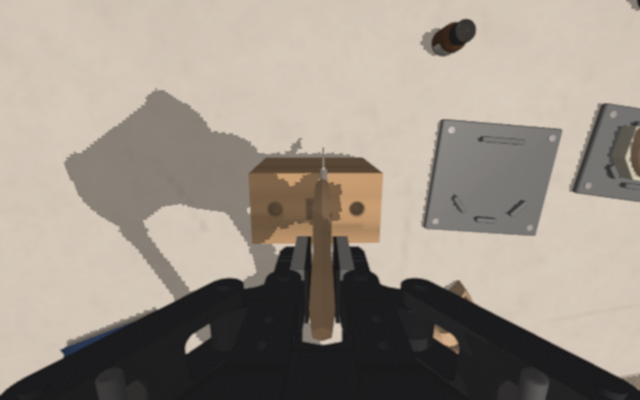

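View pics/s15.png

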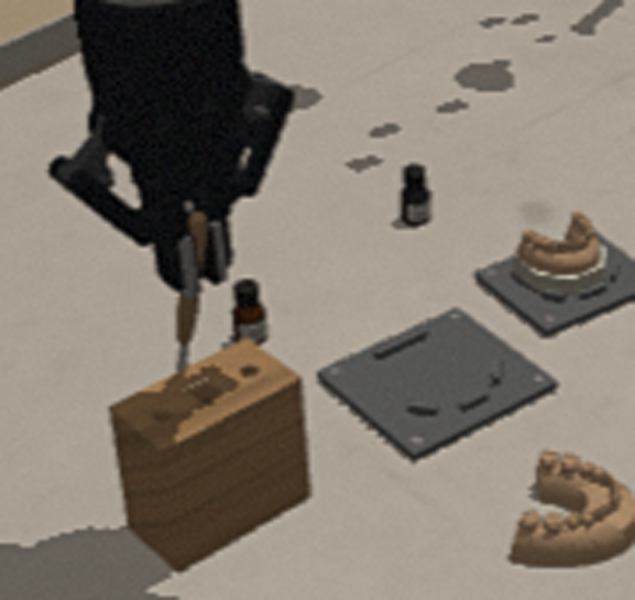

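Call:
arm_command --motion '[{"offset":[0.7,0.5,0],"spin":0},{"offset":[0.75,0.5,0],"spin":0},{"offset":[0.75,0.6,0],"spin":0},{"offset":[0.7,0.6,0],"spin":0},{"offset":[0.6,0.5,0],"spin":0},{"offset":[0.3,0.2,0],"spin":0},{"offset":[0,0,0],"spin":0}]'

```text
clock: 14.45
ee_pos: [0.54, 0.3189, 0.1995]
ee_rot: [-1.542, 0.016, 2.964]
wrist_force: [2.5, 0.8, 2.7]
opening: 0.115
```

```bash
cat > look.py <<'E'
from h import *
import sys
n=sys.argv[1]
s=read_state();print(s['clock'],s['ee_pos'],np.degrees(s['ee_rot']),s['wrist_force'],s['opening'])
c=cams.camera_params('wrist');np.save('wc.npy',[c],allow_pickle=True);np.save('ws.npy',[s],allow_pickle=True)
im=cams.read_camera('wrist');cv2.imwrite(f'pics/wr{n}.png',im)
im=cams.read_camera('side');cv2.imwrite(f'pics/sr{n}.png',im);cv2.imwrite(f'pics/s{n}.png',cv2.resize(im[110:300,170:390],(695,600),interpolation=cv2.INTER_CUBIC))
p=s['ee_pos'];print('rel edge',(p[0]*1000-605.4)*.984-(p[1]*1000-305.3)*.179)
E
python3 look.py 16
```

```text
14.45 [0.54001472 0.31889541 0.19951407] [-88.36093562   0.90074758 169.81001326] [2.46776224 0.75297638 2.74785427] 0.11505935431517059
rel edge -66.77269246061928
```

View pics/wr16.png

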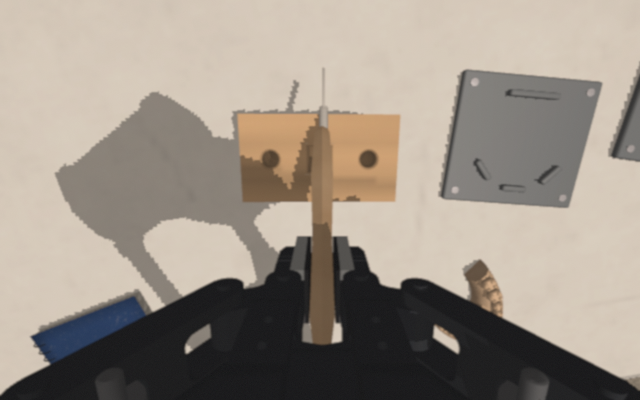

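View pics/s16.png

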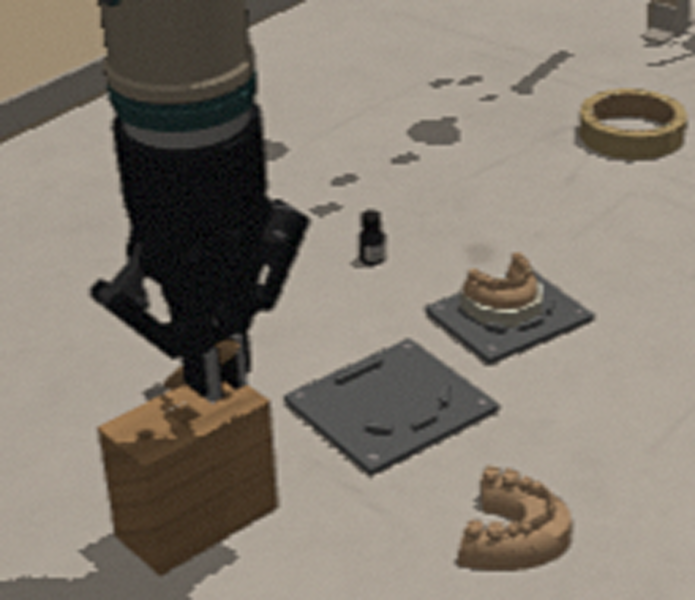

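```bash
cat >> tip.py <<'E'
from scipy.optimize import least_squares
def fit(tip,butt,c,s,L=146.):
    def pr(x,y):  # tool coords mm -> pixel
        T=Rm(s['ee_rot']);return proj(c,s['ee_pos']+T@np.array([x,y,0])/1000)[0]
    def f(v):
        g,y0,a=v # passes through (g? ) : butt at (bx,by), angle a from tool y toward -x
        b=np.array([g,y0]); t=b+L*np.array([-np.sin(a),np.cos(a)])
        return np.r_[pr(*b)-butt,pr(*t)-tip,(0)]
    # unknown: butt x,y, angle ; constraint: rows only + axis passes tool x~0 at y=54
    def g(v):
        b=np.array(v[:2]);a=v[2];u=np.array([-np.sin(a),np.cos(a)]);t=b+L*u
        k=(54-b[1])/u[1]; cx=b[0]+k*u[0]
        return [pr(*b)[1]-butt[1],pr(*t)[1]-tip[1],cx*1.0]
    r=least_squares(g,[10,30,.6]);v=r.x
    t=np.array([v[0]-L*np.sin(v[2]),v[1]+L*np.cos(v[2])])
    T=Rm(s['ee_rot']);w=s['ee_pos']+T@np.array([t[0],t[1],0])/1000;wb=s['ee_pos']+T@np.array([v[0],v[1],0])/1000
    d=w-wb
    print('butt',v[:2].round(1),'ang tool',np.degrees(v[2]).round(1),'tip tool',t.round(1),'tip world',w.round(4),'slant from vertical',np.degrees(np.arccos(-d[2]/np.linalg.norm(d))).round(1),'res',r.fun.round(2))
    return w,wb
E
python3 - <<'E'
from tip import *
c=np.load('wc.npy',allow_pickle=True)[0];s=np.load('ws.npy',allow_pickle=True)[0]
w,wb=fit([323,68],[320,342],c,s)
sc=cams.camera_params('side');print(proj(sc,[w,wb]),(proj(sc,[w,wb])-[170,110])*3.16)
E
```

```text
butt [20.6 36.5] ang tool 49.6 tip tool [-90.5 131.2] tip world [0.6305 0.2988 0.0698] slant from vertical 50.5 res [ 0.  0. -0.]
[[214.30235834 234.53143757]
 [244.0465341  220.87650963]] [[139.99545235 393.51934272]
 [233.98704775 350.36977043]]
```

Call:
arm_command --motion '[{"offset":[-0.2,-0.8,0],"spin":0},{"offset":[-0.2,-1.5,0],"spin":0},{"offset":[0,-2,0],"spin":0},{"offset":[0,-1.5,0],"spin":0},{"offset":[0,-0.5,0],"spin":0},{"offset":[0,0,0],"spin":0},{"offset":[0,0,0],"spin":0}]'

```text
clock: 15.13
ee_pos: [0.5368, 0.3194, 0.2601]
ee_rot: [-1.533, -0.013, 2.961]
wrist_force: [-0.1, 0.2, -0.6]
opening: 0.113
```

```bash
python3 look.py 17; python3 -c "
import cv2;t=cv2.imread('pics/wr17.png');cv2.imwrite('pics/w17.png',cv2.resize(t[40:360,270:370],(250,800),interpolation=cv2.INTER_CUBIC)[:600] if 0 else cv2.resize(t[40:360,270:370],(188,600),interpolation=cv2.INTER_CUBIC))
t=cv2.imread('pics/sr17.png');cv2.imwrite('pics/ss17.png',cv2.resize(t[150:280,180:280],(460,598),interpolation=cv2.INTER_CUBIC))"
```

```text
15.1333 [0.53681942 0.31937112 0.26007845] [-87.82067486  -0.75453453 169.62780931] [-0.0790739   0.16199926 -0.59433937] 0.11282938685826374
rel edge -70.00202460504389
```

View pics/wr17.png

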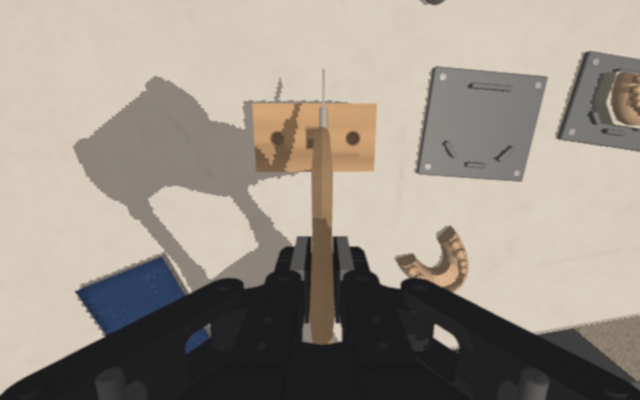

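View pics/ss17.png

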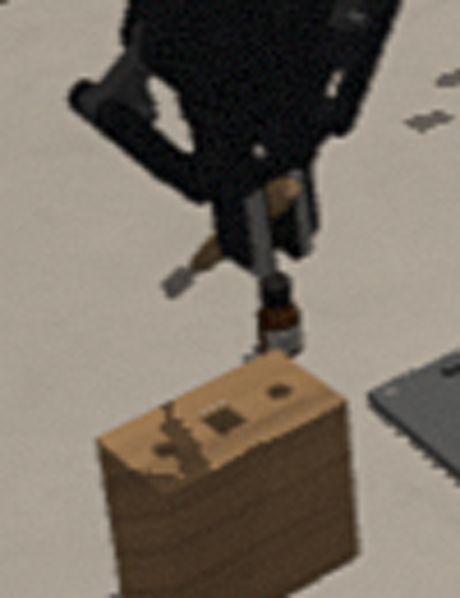

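```bash
cat >> tip.py <<'E'
def tri(c1,p1,c2,p2):
    f=lambda P:np.r_[proj(c1,P)[0]-p1,proj(c2,P)[0]-p2]
    r=least_squares(f,[.55,.2,.15],x_scale=.1);return r.x,r.fun
E
python3 - <<'E'
from tip import *
c=np.load('wc.npy',allow_pickle=True)[0];s=np.load('ws.npy',allow_pickle=True)[0]
fit([323,69],[320,340],c,s)
sc=cams.camera_params('side')
t,r=tri(c,[323,69],sc,[215.9,213.3]);print(t,r)
b,r=tri(c,[320,340],sc,[244.3,190]);print(b,r)
d=t-b;print(np.linalg.norm(d),np.degrees(np.arccos(-d[2]/np.linalg.norm(d))))
E
```

```text
butt [19.9 36.7] ang tool 48.9 tip tool [-90.2 132.7] tip world [0.6229 0.2985 0.1263] slant from vertical 48.2 res [-0. -0.  0.]
[0.62294756 0.29739053 0.12280805] [ 0.35514601  0.19318349 -1.27486007  0.14153562]
[0.5174907  0.32223619 0.22479638] [ 0.52977884  0.24525772 -2.24753931  1.16285797]
0.14879541584724018 46.73083690549147
```

Run:
```python
from h import *
plan([.4655,.04,.25],169.7,11)
```

```text
from [0.5367 0.3192 0.2595] [-87.78  -0.78 169.63] dist/row mm 26.21088125610286 deg/row 0.0062904379251774575
{"offset":[0.18,0.19,2.61],"spin":-0.000},
{"offset":[0.18,0.19,2.61],"spin":-0.000},
{"offset":[0.18,0.19,2.61],"spin":-0.000},
{"offset":[0.18,0.19,2.61],"spin":-0.000},
{"offset":[0.18,0.19,2.61],"spin":-0.000},
{"offset":[0.18,0.19,2.61],"spin":-0.000},
{"offset":[0.18,0.19,2.61],"spin":-0.000},
{"offset":[0.18,0.19,2.61],"spin":-0.000},
{"offset":[0.18,0.19,2.61],"spin":-0.000},
{"offset":[0.18,0.19,2.61],"spin":-0.000},
{"offset":[0.18,0.19,2.61],"spin":-0.000}
```

Call:
arm_command --motion '[{"offset":[0.1,0.1,1.5],"spin":0},{"offset":[0.2,0.15,2.5],"spin":0},{"offset":[0.2,0.15,2.6],"spin":0},{"offset":[0.2,0.15,2.6],"spin":0},{"offset":[0.2,0.15,2.6],"spin":0},{"offset":[0.2,0.15,2.6],"spin":0},{"offset":[0.2,0.15,2.6],"spin":0},{"offset":[0.2,0.15,2.6],"spin":0},{"offset":[0.2,0.15,2.6],"spin":0},{"offset":[0.2,0.15,2.4],"spin":0},{"offset":[0.1,0,1.5],"spin":0},{"offset":[0,0,0.5],"spin":0}]'

```text
clock: 16.23
ee_pos: [0.4587, 0.0517, 0.2425]
ee_rot: [-1.526, -0.04, 2.965]
wrist_force: [0.5, -0.1, 0.4]
opening: 0.114
```

Call:
arm_command --motion '[{"offset":[0,0,0],"spin":0},{"offset":[0,0,0],"spin":0}]'

```text
clock: 16.4
ee_pos: [0.4578, 0.0509, 0.2415]
ee_rot: [-1.526, -0.042, 2.962]
wrist_force: [0.6, 0.6, -1.2]
opening: 0.116
```

```bash
python3 look.py 18; python3 -c "
import cv2
t=cv2.imread('pics/sr18.png');cv2.imwrite('pics/ss18.png',cv2.resize(t[120:270,250:400],(600,600),interpolation=cv2.INTER_CUBIC))"
```

```text
16.4 [0.45781429 0.05091541 0.24151927] [-87.42646011  -2.4250446  169.701553  ] [ 0.60559652  0.55159514 -1.24225793] 0.11593578318812618
rel edge -99.68949192892305
```

View pics/wr18.png

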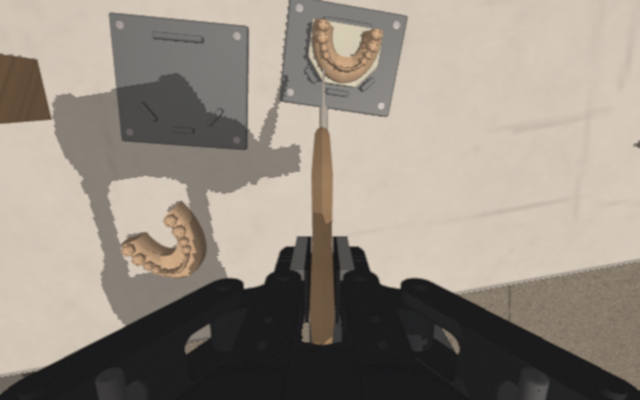

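View pics/ss18.png

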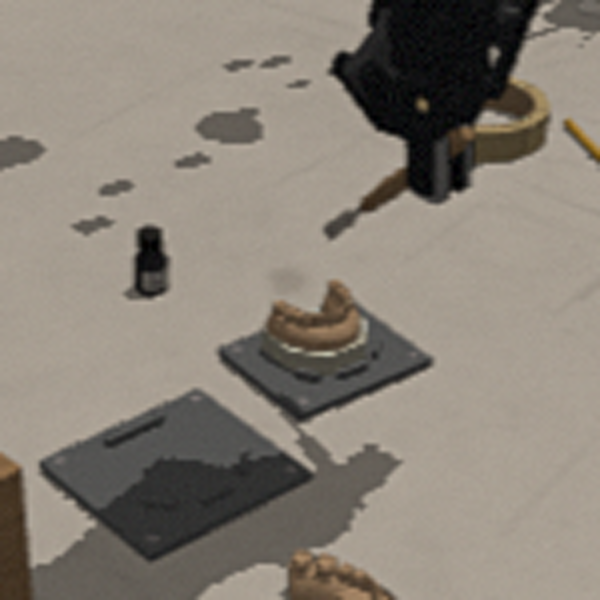

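```bash
python3 -c "
import cv2
t=cv2.imread('pics/wr18.png');cv2.imwrite('pics/w18.png',cv2.resize(t[50:150,280:380],(600,600),interpolation=cv2.INTER_CUBIC))"
```

```text
(no output)
```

View pics/w18.png

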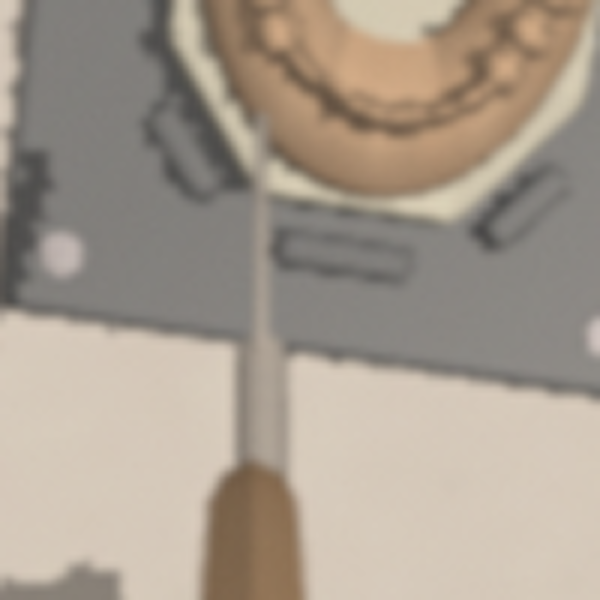

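```bash
cat > st.py <<'E'
from tip import *
import sys
v=list(map(float,sys.argv[1:9]))
c=np.load('wc.npy',allow_pickle=True)[0];s=np.load('ws.npy',allow_pickle=True)[0]
fit(v[0:2],[320,340],c,s)
sc=cams.camera_params('side')
t,r=tri(c,v[0:2],sc,v[2:4]);print(t,r)
tgt=np.array([.5517,.0061,.084])
s=read_state()
plan(s['ee_pos']+tgt-t,169.7,4)
E
python3 st.py 323.4 69 330.8 178.2
```

```text
butt [19.9 36.7] ang tool 48.9 tip tool [-90.1 132.6] tip world [0.5398 0.03   0.1053] slant from vertical 46.5 res [0. 0. 0.]
[0.53972903 0.02887097 0.10327992] [ 0.15489038  0.15333881 -0.85357063 -0.04314414]
from [0.4581 0.0514 0.2416] [-87.42  -2.4  169.78] dist/row mm 8.037166133128022 deg/row -0.02055276313491089
{"offset":[-0.42,0.49,0.49],"spin":0.000},
{"offset":[-0.42,0.49,0.49],"spin":0.000},
{"offset":[-0.42,0.49,0.49],"spin":0.000},
{"offset":[-0.42,0.49,0.49],"spin":0.000}
```

Call:
arm_command --motion '[{"offset":[-0.4,0.4,0.5],"spin":0},{"offset":[-0.4,0.5,0.5],"spin":0},{"offset":[-0.4,0.5,0.5],"spin":0},{"offset":[-0.3,0.4,0.4],"spin":0},{"offset":[0,0,0],"spin":0},{"offset":[0,0,0],"spin":0}]'

```text
clock: 17.0
ee_pos: [0.4713, 0.03, 0.2211]
ee_rot: [-1.527, -0.042, 2.968]
wrist_force: [0.2, -0.1, 0.2]
opening: 0.118
```

```bash
python3 look.py 19; python3 -c "
import cv2
t=cv2.imread('pics/sr19.png');cv2.imwrite('pics/ss19.png',cv2.resize(t[140:240,280:380],(600,600),interpolation=cv2.INTER_CUBIC))
t=cv2.imread('pics/wr19.png');cv2.imwrite('pics/w19.png',cv2.resize(t[20:170,250:400],(600,600),interpolation=cv2.INTER_CUBIC))"
```

```text
17.0 [0.47126165 0.02996608 0.22111359] [-87.47544741  -2.41534915 170.0571169 ] [ 0.20596354 -0.0650668   0.23296612] 0.11763430397065497
rel edge -82.70736280533617
```

View pics/w19.png

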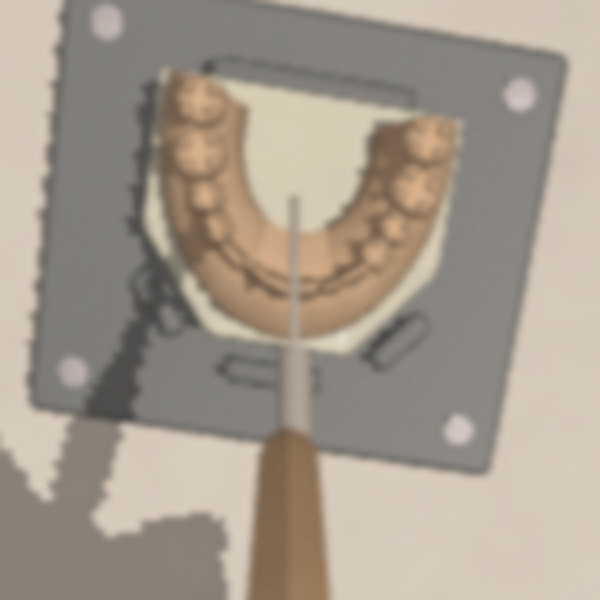

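View pics/ss19.png

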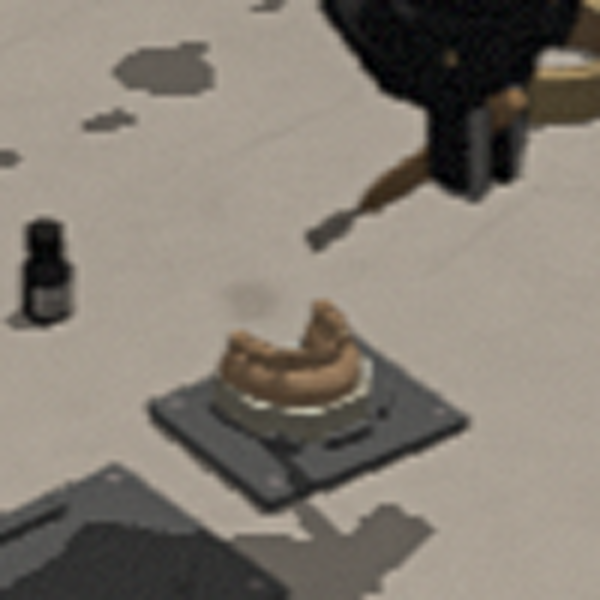

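```bash
python3 st.py 323.4 69 331.8 180.8
python3 - <<'E'
from h import *
sc=cams.camera_params('side');c=np.load('wc.npy',allow_pickle=True)[0]
for z in (.008,.044): print(proj(sc,[.5517,.0061,z]),proj(c,[.5517,.0061,z]))
E
```

```text
butt [19.9 36.6] ang tool 48.9 tip tool [-90.1 132.7] tip world [0.5534 0.0096 0.0849] slant from vertical 46.5 res [-0. -0. -0.]
[0.55326788 0.00839164 0.08203222] [ 0.32339495  0.32467498 -1.84107772 -0.09467002]
from [0.4711 0.0301 0.2214] [-87.47  -2.4  170.07] dist/row mm 0.850810291834129 deg/row -0.09340859811046091
{"offset":[0.03,-0.05,0.07],"spin":0.002},
{"offset":[0.03,-0.05,0.07],"spin":0.002},
{"offset":[0.03,-0.05,0.07],"spin":0.002},
{"offset":[0.03,-0.05,0.07],"spin":0.002}
[[330.39112953 207.12483829]] [[322.18691922  78.54598112]]
[[330.72083043 194.41517598]] [[324.54536752  75.62664151]]
```

Call:
arm_command --motion '[{"offset":[0.1,-0.1,0.3],"spin":0},{"offset":[0,0,0],"spin":0},{"offset":[0,0,0],"spin":0},{"offset":[0,0,0],"spin":0},{"offset":[0,0,0],"spin":0},{"offset":[0,0,0],"spin":0}]'

```text
clock: 17.6
ee_pos: [0.4694, 0.0275, 0.2236]
ee_rot: [-1.527, -0.04, 2.969]
wrist_force: [0.7, -0.6, -0.1]
opening: 0.118
```

```bash
python3 look.py 20; python3 st.py 323.4 69 331.8 180.8|sed -n 1p
python3 - <<'E'
from h import *
s=read_state();print(s['clock'],s['ee_pos'],s['joint_vel'].round(4))
E
python3 -c "
import cv2,numpy as np
a=cv2.imread('pics/wr20.png')[20:370,200:450];b=cv2.imread('pics/sr20.png')[100:300,150:400]
cv2.imwrite('pics/c20.png',np.hstack([cv2.resize(a,(400,560)),cv2.resize(b,(400,560))[:, :]]))"
```

```text
17.6 [0.46941333 0.02751483 0.22363794] [-87.50688191  -2.30718777 170.0938659 ] [ 0.72065989 -0.57313566 -0.06731496] 0.11839435937699623
rel edge -84.08734001048073
butt [19.9 36.7] ang tool 48.9 tip tool [-90.2 132.6] tip world [0.5519 0.0073 0.0876] slant from vertical 46.6 res [ 0.  0. -0.]
17.7 [0.46942151 0.02750511 0.22359524] [-0.0002  0.0016 -0.0005  0.0013 -0.0013  0.    ]
```

View pics/c20.png

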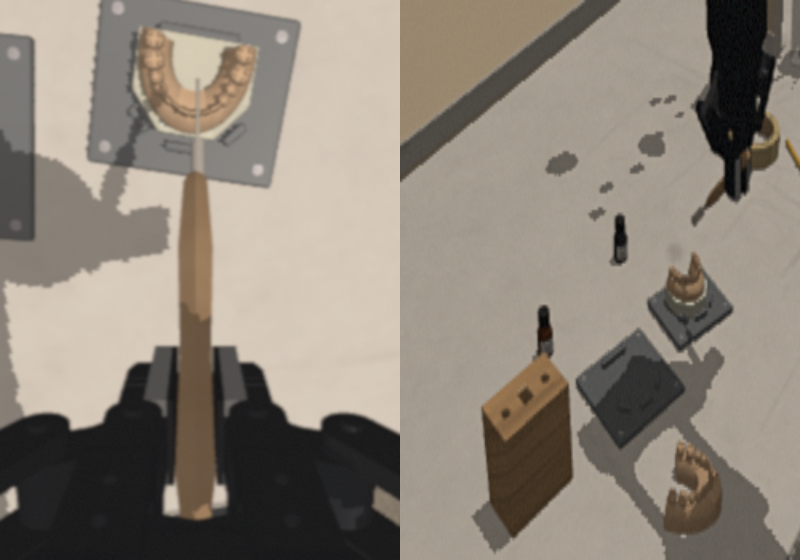

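```bash
python3 -c "
from cell import finish_job,read_state
print(finish_job(),read_state()['clock'])"
```

```text
the job is handed in; nothing more can be done
the job is handed in; nothing more can be done
```

The job is handed in after about 17.7 s. The small cast is seated in the small nest and released, and the arm is still holding the spatula at a slant over it.

- **Cast:** I lowered it until the wrist force rose to about 17 N at the expected height, then opened the fingers. The pictures after release show it flat between the ribs, with the heel at the straight rib and the cut corners at the slanted ribs.
- **Spatula:** I gripped the handle about 30 mm below the butt and drew it clear of the stand. The moves could only turn the tool about the vertical, so I tilted the spatula in the grip by levering its blade gently on the stand's rear top edge, with about 3–4 N at the wrist.

In the last check:

| Measured | Result |
|---|---|
| Slant from vertical | about 46–47° |
| Blade tip from the middle of the cast | about 1–2 mm sideways |
| Blade tip above the teeth | about 4.1–4.4 cm |

- **Disagreement:** the two height estimates differed by 2–3 mm. The wrist-only fit read higher than the two-camera fit, which I did not redo after the last small shift. The range above allows for that.
- **Tilt:** the tool leaned about 2.5° while moving, and the slant figure includes this.
- **Stillness:** the arm was at rest with nothing touching. The pictures show the large cast and both vials standing where they were, though I did not measure their positions again.

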